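Dock the heap of hand-held gear at shift end

ROBOT

A 6-joint arm with a two-finger parallel gripper is mounted at the origin on a cart in front of the work surface, level with it; the furniture and walls round the work are solid. World frame = base frame: x ahead of the robot, y to its left, z up, the work surface at z = 0. Lengths are in m, angles in rad, forces in N, time in s.
With the tool pointing down it reaches from about 0.375 to 0.9 m from the base axis. Payload 3.1 kg.
Tool frame: the origin (TCP) lies between the finger pads; the fingertips stand 25 mm ahead of it and the grasp point (between the pads) lies 6 mm ahead of it; z points along the fingers, y is the line along which they close (so a half turn about z gives the same grasp; the last joint's range is limited). The gripper opens to 87 mm and grips with 3 to 60 N. Pads are 19 mm wide; open, the fingers measure 117 mm over their backs; the gripper's body (75 mm by 190 mm) begins 51 mm behind the grasp point.
Start: joints at [0.988, 0.527, 1.433, -0, 1.181, -0.178], TCP at [0.246, 0.574, 0.248] pointing down, gripper open.
Joint ranges: [-3.08, 3.08], [-0.75, 2.2], [0.22, 2.44], [-1.43, 4.57], [0, 2.65], [-2.85, 2.85]. Speed limits (rad/s): [2.79, 2.79, 3.14, 3.14, 3.14, 3.14].

INTERFACE

Orientations are given as [roll, pitch, yaw] about the fixed x, y, z axes, in that order (R = Rz(yaw) Ry(pitch) Rx(roll)).
In Python, from rig import get_obs, read_camera, sign_off, recognise gives the robot as it stands.
- The arm moves only by the tool shift_gripper, called after ">>>" as name(argument=value, ...), one argument or row to a line, values as JSON. Schema: {"type":"object","properties":{"steps":{"type":"array","items":{"type":"object","properties":{"tx":{"type":"number"},"ty":{"type":"number"},"tz":{"type":"number"},"turn":{"type":"number"}},"additionalProperties":false},"minItems":1,"maxItems":10},"jaw":{"type":"number"},"only":{"type":"string"},"quiet":{"type":"boolean"},"lines":{"type":"string"}},"required":["steps"],"additionalProperties":false}. steps is a list of rows, 1 to 10 of them, each an object with the fields tx, ty, tz (the shift in m), turn (a turn about the tool's z in rad); a field left out counts as zero; each row is the pose to reach, as a shift and turn from the pose commanded when the call began, along the tool's axes at that moment; what a row does not reach only later rows make up. A row lasts 1/12 s, in which the tool goes at most 0.0417 m and 0.125 rad, less where a joint would pass 70% of its speed; a pose out of reach is approached as far as the arm can. jaw is the opening from 0.0 (shut) to 1.0 (fully open), set as the call begins (left out keeps the last). The fingers move at their own pace and stop on an object; the grip force is fixed at half the most. Time passes only in rows, so rows that do not move let the fingers close. The tool returns the time, the measured TCP pose, the force, the opening and the grip force at its end. only (a regular expression) keeps the lines of the reply that match it, lines (a string "A,B") keeps lines A to B, and quiet returns only ok. Input that does not fit is refused with a message, and nothing moves.
- get_obs(): the state, without advancing time (a new reading comes with each control period).
- read_camera(name): name is "scene" or "top" or "wrist"; returns a dict with "image" (384x512x3 uint8, red, green, blue), "vertical_fov" (degrees; the focal length in pixels is half the picture's height over the tangent of half this angle, whatever the lens; pixels are square), "cx", "cy" (the principal point, pixels), "R" (3x3) and "t" (3): a world point X has camera coordinates R X + t. Camera axes: x right, y down, z forward; pixel columns grow to the right and rows downward; lengths in m; the calibration is good to about 2 mm. A picture is of the moment at which its call begins. There is no depth.
- sign_off(): hands the job in; it is judged then, once.
Trained networks look in the newest picture that a camera, given by its name, has taken for a name from the list of things; names that differ only in an ending like _2 or _b are one class to them, and where a whole thing is asked for, a point or a joint stands for the part that bears it (a point fixed in the world has none). Each returns a list of dicts, best first, with "conf" (0 to 1); they miss things now and then, are a little off and sometimes report something else, mostly with a low value. They report only what shows in the picture. A call takes as long as a camera call.
- recognise(camera, label): "location" ([x, y, z] in m, in the coordinates of the camera as it stood for that picture, good to about 4 mm: the middle of the surface that is visible of it).
The state is a dict: "time_s": time; "q": joint angles; "dq": joint speeds; "joint_efforts": joint torques, N m; "eef_pos": TCP position; "eef_rot": TCP orientation; "force": force on the tool from outside, world axes, zero at the start; "torque": the same for the moment, N m; "gripper_width": opening from 0.0 (shut) to 1.0 (fully open); "grip_force": force on a finger pad.
Only numpy, scipy, OpenCV 4.12 (cv2) and the standard library are available. Lean on these libraries where they do the work, as an engineer would, in place of code of your own. Each camera call takes 0.05 s, during which the arm holds its last target. There are 200 camera calls.

TASK

At the end of the shift the packers left their gear in a heap on the packing table. Take the heap apart, one device after another without tipping any over, and lay each - battery pack, pocket scanner, handheld terminal, label printer - in the charging cradle made to its size, flat and fully home on the seat, its black contact end towards the cradle's contact housing. Leave the carton and the roll of seals where they are.

Things in the scene. Friction and masses are not known exactly. Their poses are not given: they have to be found in the camera images.
- battery: battery pack, mid-grey block on top of the heap, light plate on top; black cap with two brass blades at its contact end. 66 (x) x 36 (y) x 22 (z) mm, loose; +x points to the contact end. Origin: underside, centre line, 12 mm in from the contact end (21 mm from the middle). Grasp across the 36 mm, at the middle.
- scanner: pocket scanner, light-grey block, round scan key near its far end; black cap with two brass studs at its contact end. 90 (x) x 42 (y) x 26 (z) mm, loose; +x points to the contact end. Origin: underside, centre line, 12 mm in from the contact end (33 mm from the middle). Grasp across the 42 mm, at the middle.
- terminal: handheld terminal, flat mid-grey slab; black screen on the far part, light keypad next to the black cap of its contact end. 132 (x) x 62 (y) x 18 (z) mm, loose; +x points to the contact end. Origin: underside, centre line, 12 mm in from the contact end (54 mm from the middle). Grasp across the 62 mm, at the middle.
- printer: label printer, tall light-grey box at the foot of the heap; black lid, paper tongue at its far end; black cap with two brass studs at its contact end. 112 (x) x 64 (y) x 46 (z) mm, loose; +x points to the contact end. Origin: underside, centre line, 12 mm in from the contact end (44 mm from the middle). Grasp across the 64 mm, at the middle.
- battery_cradle: fixed black charging cradle of the battery pack: pocket 72 x 42 mm, seat 14 mm above the table, splayed guides to 27 mm, contact housing 31 mm high at its +x end. Side guides only along 11 mm at each end; between, open for fingers, seat 18 wide. Origin: table level, centre line, 15 mm before the +x guide; device home: its origin 14 mm above this, axes agree.
- scanner_cradle: fixed black charging cradle of the pocket scanner: pocket 96 x 48 mm, seat 14 mm above the table, splayed guides to 27 mm, contact housing 31 mm high at its +x end. Side guides only along 16 mm at each end; between, open for fingers, seat 24 wide. Origin: table level, centre line, 15 mm before the +x guide; device home: its origin 14 mm above this, axes agree.
- terminal_cradle: fixed black charging cradle of the handheld terminal: pocket 138 x 68 mm, seat 14 mm above the table, splayed guides to 27 mm, contact housing 31 mm high at its +x end. Side guides only along 22 mm at each end; between, open for fingers, seat 44 wide. Origin: table level, centre line, 15 mm before the +x guide; device home: its origin 14 mm above this, axes agree.
- printer_cradle: fixed black charging cradle of the label printer: pocket 118 x 70 mm, seat 14 mm above the table, splayed guides to 27 mm, contact housing 36 mm high at its +x end. Side guides only along 22 mm at each end; between, open for fingers, seat 46 wide. Origin: table level, centre line, 15 mm before the +x guide; device home: its origin 14 mm above this, axes agree.
- carton: dark-red printed carton standing upright, 73 x 59 x 134 mm, loose, bystander behind the work; origin at the middle of its underside. Left and right of it fixed stacks of such cartons, 280 mm high, begin at x = 0.62; a fixed sealer, 130 mm high, begins at y = -0.37: keep the arm clear of them
- seal_roll: part-used roll of round seals lying flat, 72 mm across, 33 mm high, loose, bystander at the left; origin at the middle of its underside

How it is judged:
At the end, for the whole second after the job is handed in: Each of the four devices lies released and at rest in its own cradle: contacts over the pins within 9 mm, underside on the seat within 3 mm, lined up with the cradle within 10 degrees and level within 3.4 degrees, contact end towards the contact housing (horizontal distance between battery and battery_cradle below 0.009 m and z of battery in the frame of battery_cradle between 0.011 and 0.017 m and angle between the x axis of battery and the x axis of battery_cradle, either way round below 0.17 rad and angle between each of battery, scanner, terminal, printer's own z axis and vertical below 0.06 rad and linear speed of each of battery, scanner, terminal, printer below 0.02 m/s and horizontal distance between scanner and scanner_cradle below 0.009 m and z of scanner in the frame of scanner_cradle between 0.011 and 0.017 m and angle between the x axis of scanner and the x axis of scanner_cradle, either way round below 0.17 rad and horizontal distance between terminal and terminal_cradle below 0.009 m and z of terminal in the frame of terminal_cradle between 0.011 and 0.017 m and angle between the x axis of terminal and the x axis of terminal_cradle, either way round below 0.17 rad and horizontal distance between printer and printer_cradle below 0.009 m and z of printer in the frame of printer_cradle between 0.011 and 0.017 m and angle between the x axis of printer and the x axis of printer_cradle, either way round below 0.17 rad); the robot touches nothing.
It fails at once if a device is tipped over (tilted more than 40 degrees) (angle between any of battery, scanner, terminal, printer's own z axis and vertical above 0.7 rad).
It fails at once if the carton is pushed more than 30 mm from where it stood (distance of carton from where it was at the start of the episode above 0.03 m).
It fails at once if the roll of seals is pushed more than 30 mm from where it stood (distance of seal_roll from where it was at the start of the episode above 0.03 m).
It also fails if it takes over 125 s, if anything falls off the work surface, if the arm or the gripper's body presses on something with over 40 N, if the wrist force passes 120 N, or if a joint passes its speed limit or range.

## Working session

There is one attempt and no reset: what is moved stays moved. The work goes in short steps, Python scripts to look and compute and a tool call to move; the robot and the scene stay as the last step left them, time stands still between calls to the robot, and variables do not carry over. Pictures are saved under pics/ and viewed, at most 14 in all, crops included, and the job is handed in when it is done.

```bash
ls; mkdir -p pics; cat > h.py <<'E'
import numpy as np, cv2
from rig import get_obs, read_camera, sign_off, recognise
def cam(n):
    c=read_camera(n); c['f']=c['image'].shape[0]/2/np.tan(np.radians(c['vertical_fov'])/2); c['R']=np.array(c['R']);c['t']=np.array(c['t']); return c
def save(c,fn,crop=None,s=1):
    im=c['image'][:,:,::-1]
    if crop: x0,y0,x1,y1=crop; im=im[y0:y1,x0:x1]
    if s!=1: im=cv2.resize(im,None,fx=s,fy=s,interpolation=cv2.INTER_CUBIC)
    cv2.imwrite('pics/'+fn,im)
def w(c,p): return c['R'].T@(np.array(p)-c['t'])
def px(c,X):
    p=c['R']@np.array(X)+c['t']; return c['f']*p[:2]/p[2]+[c['cx'],c['cy']]
def at(c,u,v,z):
    d=c['R'].T@np.array([(u-c['cx'])/c['f'],(v-c['cy'])/c['f'],1]); o=-c['R'].T@c['t']; return o+d*(z-o[2])/d[2]
E
python3 - <<'E'
from h import *
np.set_printoptions(precision=4,suppress=True)
o=get_obs();print(o['eef_pos'],o['eef_rot'],o['time_s'],o['gripper_width'])
for n in('top','scene'):
    c=cam(n);save(c,n+'0.png',s=1.5); print(n,c['f'],-c['R'].T@c['t'])
    for l in 'battery scanner terminal printer battery_cradle scanner_cradle terminal_cradle printer_cradle carton seal_roll'.split():
        for r in recognise(n,l)[:2]: 
            X=w(c,r['location']);print(l,round(r['conf'],2),X,px(c,X).round())
E
```

```text
pics
[0.2457 0.5739 0.2466] [-3.1395 -0.0004  2.7368] 0.0 1.0022961696823958
top 477.0117792601244 [0.3041 0.1423 1.8125]
battery 0.64 [ 0.4664 -0.282   0.1137] [359. 223.]
scanner 0.64 [ 0.464  -0.3065  0.0903] [365. 225.]
scanner 0.63 [ 0.4392 -0.2682  0.0509] [352. 232.]
terminal 0.48 [ 0.4745 -0.2402  0.0613] [345. 222.]
terminal 0.34 [0.5193 0.2169 0.0112] [222. 209.]
printer 0.74 [ 0.4382 -0.27    0.0466] [352. 232.]
battery_cradle 0.55 [ 0.472  -0.2426  0.0647] [345. 223.]
battery_cradle 0.51 [0.5397 0.0435 0.0132] [267. 205.]
scanner_cradle 0.97 [0.5315 0.3724 0.0137] [181. 205.]
terminal_cradle 0.56 [ 0.4857 -0.1128  0.0147] [308. 220.]
printer_cradle 0.71 [0.5197 0.2164 0.0106] [222. 209.]
carton 0.86 [ 0.6991 -0.0476  0.1375] [295. 157.]
carton 0.69 [ 0.4391 -0.2694  0.051 ] [352. 232.]
seal_roll 0.82 [0.4258 0.4994 0.0297] [145. 231.]
seal_roll 0.45 [ 0.6981 -0.0441  0.1358] [294. 157.]
scene 414.1992129072981 [-0.0038 -0.9326  0.6627]
battery 0.87 [ 0.461  -0.2966  0.1109] [303. 270.]
battery 0.2 [0.4233 0.4713 0.0258] [180. 187.]
scanner 0.89 [ 0.4521 -0.3222  0.086 ] [306. 287.]
terminal 0.91 [ 0.4478 -0.3237  0.0617] [304. 296.]
printer 0.98 [ 0.4224 -0.3057  0.0287] [289. 307.]
battery_cradle 0.93 [0.543  0.0236 0.0125] [265. 236.]
scanner_cradle 0.73 [0.5226 0.2051 0.0114] [234. 213.]
scanner_cradle 0.66 [0.5334 0.3587 0.0104] [218. 196.]
terminal_cradle 0.81 [ 0.4763 -0.1203  0.0167] [269. 264.]
printer_cradle 0.97 [0.5209 0.2042 0.0084] [233. 214.]
carton 0.93 [ 0.6737 -0.0535  0.0723] [316. 220.]
seal_roll 0.78 [0.4231 0.4742 0.0232] [179. 187.]
```

```bash
python3 - <<'E'
from h import *
c=cam('top');save(c,'top1.png',(140,140,400,270),3)
c=cam('scene');save(c,'sc1.png',(150,160,410,340),3)
E
```

```text
(no output)
```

View pics/top1.png

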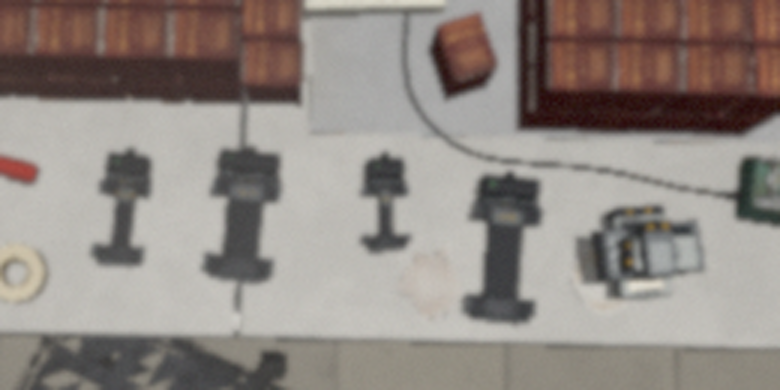

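View pics/sc1.png

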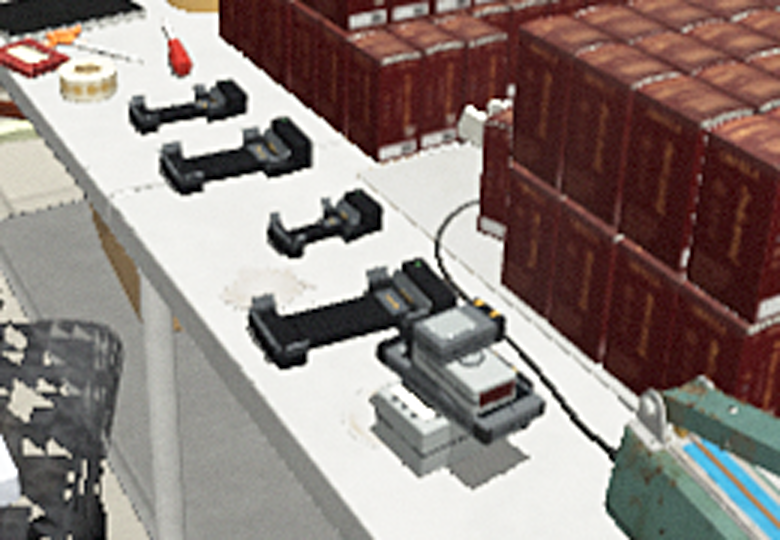

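The stack is, bottom to top: printer, terminal, scanner, battery. It sits at about (0.45, -0.29). Left to right, the cradles are scanner, printer, battery and terminal, with their housings at +x. Next I'll move over the heap.

```bash
cat >> h.py <<'E'
np.set_printoptions(precision=4,suppress=True)
def go(x,y,z,yaw):
    "tool-frame shift from the current pose to TCP x,y,z at yaw"
    o=get_obs(); from scipy.spatial.transform import Rotation as Ro
    R=Ro.from_euler('xyz',o['eef_rot']).as_matrix(); d=R.T@(np.array([x,y,z])-o['eef_pos'])
    cy=o['eef_rot'][2]; t=-((yaw-cy+np.pi)%(2*np.pi)-np.pi)
    q6=o['q'][5]; q1=np.arctan2(y,x); print('shift',d.round(4),'turn',round(t,3),'q6 end ~',round(q1+np.pi/2-yaw,2),'now',o['eef_pos'],o['eef_rot'])
E
```

>>> shift_gripper(
  steps=[
    {"tx": -0.335,"ty": -0.263,"turn": 1},
    {"tx": -0.335,"ty": -0.263,"turn": 1},
    {"tx": -0.335,"ty": -0.263,"turn": 1},
    {"tx": -0.335,"ty": -0.263,"turn": 1},
    {"tx": -0.335,"ty": -0.263,"turn": 1},
    {"tx": -0.335,"ty": -0.263,"turn": 1},
    {"tx": -0.335,"ty": -0.263,"turn": 1},
    {"tx": -0.335,"ty": -0.263,"turn": 1},
    {"tx": -0.335,"ty": -0.263,"turn": 1},
    {"tx": -0.335,"ty": -0.263,"turn": 1},
  ],
)

```text
time_s: 2.03
eef_pos: [0.4467, 0.2071, 0.2479]
eef_rot: [3.141, -0.0, 1.737]
force: [0.8, 0.7, 0.6]
gripper_width: 1.001
grip_force: 0.0
```

```bash
python3 -c "
from h import *
go(0.42,-0.25,0.27,0)"
```

```text
shift [-0.4464 -0.1018 -0.0223] turn 1.737 q6 end ~ 1.03 now [0.4467 0.2071 0.2479] [ 3.1409 -0.0001  1.7366]
```

>>> shift_gripper(
  steps=[
    {"tx": -0.446,"ty": -0.1,"tz": -0.022,"turn": 1.2},
    {"tx": -0.446,"ty": -0.1,"tz": -0.022,"turn": 1.2},
    {"tx": -0.446,"ty": -0.1,"tz": -0.022,"turn": 1.2},
    {"tx": -0.446,"ty": -0.1,"tz": -0.022,"turn": 1.2},
    {"tx": -0.446,"ty": -0.1,"tz": -0.022,"turn": 1.2},
    {"tx": -0.446,"ty": -0.1,"tz": -0.022,"turn": 1.2},
    {"tx": -0.446,"ty": -0.1,"tz": -0.022,"turn": 1.2},
    {"tx": -0.446,"ty": -0.1,"tz": -0.022,"turn": 1.2},
    {"tx": -0.446,"ty": -0.1,"tz": -0.022,"turn": 1.2},
    {"tx": -0.446,"ty": -0.1,"tz": -0.022,"turn": 1.2},
  ],
)

```text
time_s: 2.87
eef_pos: [0.4228, -0.2088, 0.268]
eef_rot: [3.141, -0.0, 0.531]
force: [-0.2, 0.0, -0.7]
gripper_width: 1.0
grip_force: 0.0
```

>>> shift_gripper(
  steps=[
    {"turn": 0.55},
    {"turn": 0.55},
    {"turn": 0.55},
    {"turn": 0.55},
    {"turn": 0.55},
    {"turn": 0.55},
  ],
)

```text
time_s: 3.37
eef_pos: [0.4233, -0.2068, 0.2677]
eef_rot: [3.141, -0.0, -0.014]
force: [-1.1, 0.7, 0.0]
gripper_width: 0.995
grip_force: 0.0
```

```bash
python3 -c "
from h import *
go(0.42,-0.25,0.27,0)
c=cam('wrist');save(c,'w1.png',s=1.5);print(c['f'],-c['R'].T@c['t'],c['R'])
for l in 'battery scanner terminal printer'.split():
    for r in recognise('wrist',l)[:2]:
        X=w(c,r['location']);print(l,round(r['conf'],2),X,px(c,X).round())
"
```

```text
shift [-0.0027  0.0432 -0.0023] turn -0.014 q6 end ~ 1.03 now [ 0.4233 -0.2068  0.2677] [ 3.1414 -0.0002 -0.0142]
287.8313571658643 [ 0.497  -0.2063  0.406 ] [[-0.0135 -0.9999  0.0012]
 [-0.9635  0.0134  0.2675]
 [-0.2675  0.0024 -0.9636]]
battery 0.93 [ 0.4713 -0.28    0.1101] [329. 140.]
scanner 0.66 [ 0.4667 -0.3066  0.0916] [350. 142.]
terminal 0.69 [ 0.4841 -0.2435  0.0685] [289. 126.]
printer 0.65 [ 0.5072 -0.2689  0.0502] [309. 105.]
```

View pics/w1.png

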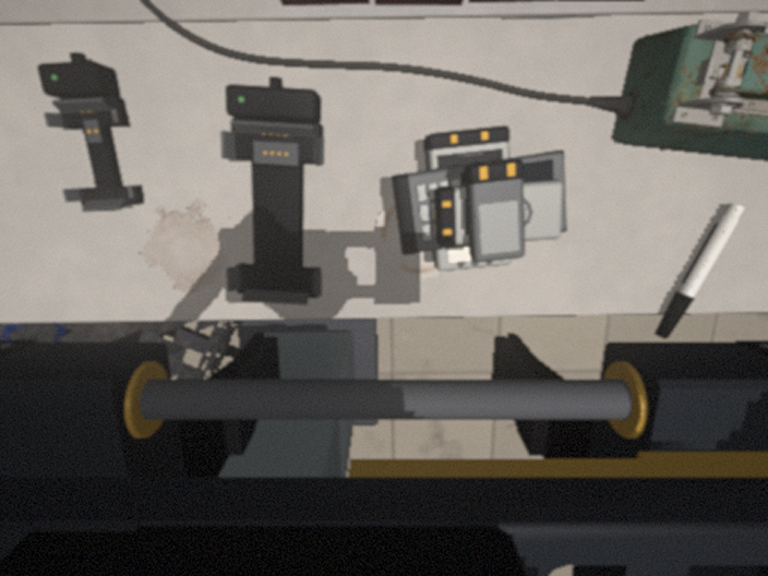

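The battery and printer contact ends face +x. The scanner and terminal contact ends face +y. I'll zoom in for corner fits.

```bash
python3 -c "
from h import *
c=cam('wrist');save(c,'w2.png',(255,78,385,173),6);np.save('c1.npy',c,allow_pickle=True)
"
```

```text
(no output)
```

View pics/w2.png

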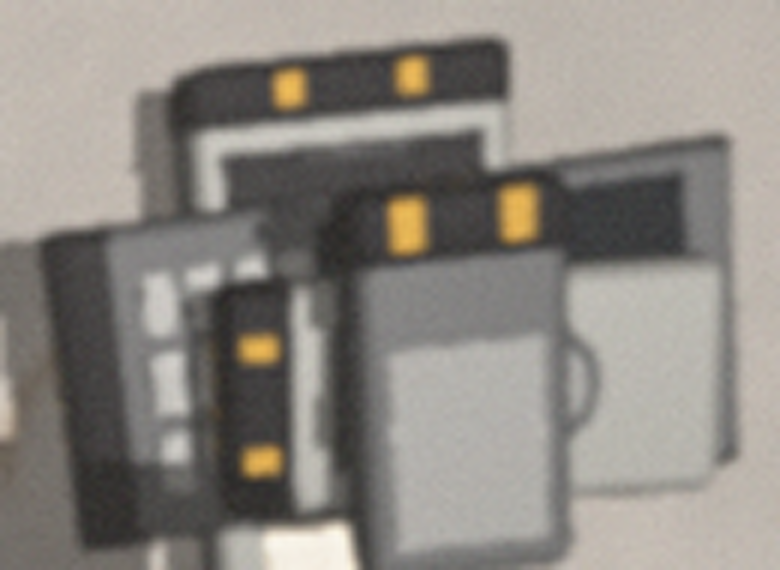

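```bash
cat >> h.py <<'E'
from scipy.optimize import least_squares
DIM=dict(battery=(66,36,21),scanner=(90,42,33),terminal=(132,62,54),printer=(112,64,44))
def fit(c,name,pts,ztop,x0):
    "pts: {corner:(u,v)}, corner = 2 signs along device x,y. Returns middle x,y,yaw"
    L,W=np.array(DIM[name][:2])/2000
    def res(p):
        r=[]
        for k,uv in pts.items():
            a=L*(1 if k[0]=='+' else -1);b=W*(1 if k[1]=='+' else -1); s,co=np.sin(p[2]),np.cos(p[2])
            r+=list(px(c,[p[0]+a*co-b*s,p[1]+a*s+b*co,ztop])-uv)
        return r
    s=least_squares(res,x0); print(name,'mid xy yaw',s.x,'res px',np.round(s.fun,1)); return s.x
E
python3 - <<'E'
from h import *
c=np.load('c1.npy',allow_pickle=True).item()
k=lambda d:{a:(255+x/6,78+y/6) for a,(x,y) in d.items()}
fit(c,'battery',k({'++':(350,190),'+-':(562,178),'--':(570,552),'-+':(378,566)}),.112,[.47,-.28,0])
fit(c,'scanner',k({'++':(222,515),'+-':(222,288),'--':(722,260),'-+':(720,482)}),.090,[.47,-.28,1.5])
fit(c,'terminal',k({'++':(85,548),'+-':(45,240),'--':(728,138),'-+':(738,460)}),.064,[.47,-.28,1.5])
fit(c,'printer',k({'++':(178,78),'+-':(506,42)}),.046,[.47,-.28,0])
E
```

```text
battery mid xy yaw [ 0.4703 -0.2823  0.0962] res px [-0.5 -0.6  1.  -2.7  1.1  1.2 -1.6  2.5]
scanner mid xy yaw [ 0.4664 -0.2892  1.6213] res px [ 0.6  0.6 -0.5 -0.4  0.7 -1.2 -0.8  1.1]
terminal mid xy yaw [ 0.4713 -0.2812  1.6989] res px [-0.7  0.9 -0.9 -0.5  0.9 -0.3  0.7  0.3]
printer mid xy yaw [ 0.4705 -0.2768  0.0924] res px [ 0.2 -0.  -0.2  0. ]
```

```bash
python3 -c "
from h import *
go(0.4703,-0.2823,0.170,0.096)"
```

```text
shift [0.0479 0.0751 0.0976] turn -0.108 q6 end ~ 0.93 now [ 0.4234 -0.2066  0.2676] [ 3.1416 -0.0001 -0.0124]
```

>>> shift_gripper(
  steps=[
    {"tx": 0.048,"ty": 0.075,"tz": 0.05,"turn": -0.108},
    {"tx": 0.048,"ty": 0.075,"tz": 0.05,"turn": -0.108},
    {"tx": 0.048,"ty": 0.075,"tz": 0.098,"turn": -0.108},
    {"tx": 0.048,"ty": 0.075,"tz": 0.098,"turn": -0.108},
    {"tx": 0.048,"ty": 0.075,"tz": 0.098,"turn": -0.108},
    {"tx": 0.048,"ty": 0.075,"tz": 0.098,"turn": -0.108},
    {"tx": 0.048,"ty": 0.075,"tz": 0.098,"turn": -0.108},
  ],
)

```text
time_s: 4.25
eef_pos: [0.4706, -0.2822, 0.1706]
eef_rot: [3.141, -0.001, 0.095]
force: [1.0, 0.7, -0.2]
gripper_width: 1.005
grip_force: 0.0
```

```bash
python3 -c "
from h import *
go(0.4703,-0.2823,0.119,0.096)
c=cam('wrist');save(c,'w3.png',s=1.5)"
```

```text
shift [-0.0004  0.      0.0516] turn -0.001 q6 end ~ 0.93 now [ 0.4706 -0.2822  0.1706] [ 3.1408 -0.0008  0.0953]
```

View pics/w3.png

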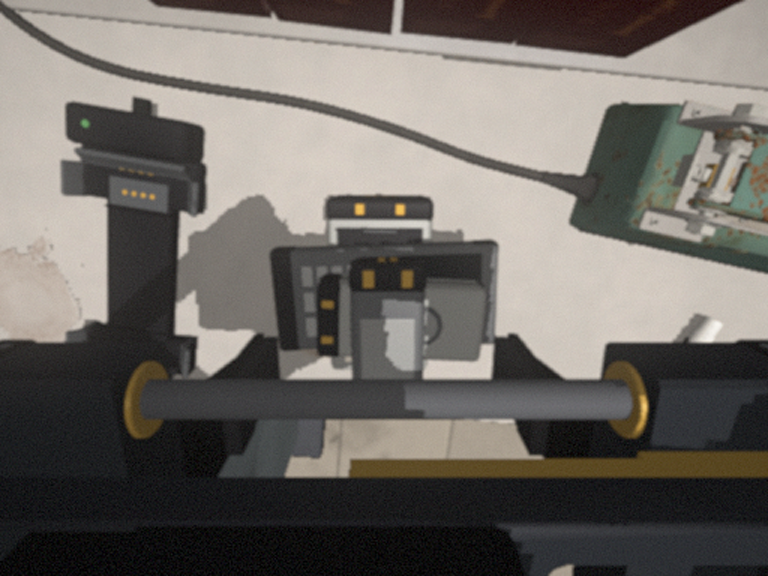

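The battery lies square and centred between the fingers, so I'll descend, grip and lift.

>>> shift_gripper(
  steps=[
    {"tz": 0.03},
    {"tz": 0.052},
    {"tz": 0.052},
    {"tz": 0.052},
  ],
)

```text
time_s: 4.63
eef_pos: [0.4704, -0.282, 0.1185]
eef_rot: [3.141, -0.0, 0.095]
force: [-0.3, 1.5, 0.4]
gripper_width: 1.0
grip_force: 0.0
```

>>> shift_gripper(
  steps=[
    {},
    {},
    {},
    {},
    {},
    {},
    {},
    {},
  ],
  jaw=0,
)

```text
time_s: 5.3
eef_pos: [0.4703, -0.2823, 0.1176]
eef_rot: [-3.142, 0.0, 0.095]
force: [0.8, -0.0, -0.6]
gripper_width: 0.479
grip_force: 0.0
```

>>> shift_gripper(
  steps=[
    {"tz": -0.01},
    {"tz": -0.03},
    {"tz": -0.07},
    {"tz": -0.1},
    {"tz": -0.12},
    {"tz": -0.12},
  ],
)

```text
time_s: 5.8
eef_pos: [0.4726, -0.2841, 0.2428]
eef_rot: [3.134, -0.007, 0.095]
force: [1.1, -0.4, -1.6]
gripper_width: 0.414
grip_force: 30.0
```

```bash
python3 -c "
from h import *
go(0.44,0.036,0.22,0.0)"
```

```text
shift [-0.0022 -0.3219  0.0203] turn 0.095 q6 end ~ 1.65 now [ 0.4726 -0.2841  0.2428] [ 3.1337 -0.0072  0.095 ]
```

>>> shift_gripper(
  steps=[
    {"tx": -0.002,"ty": -0.32,"tz": 0.01,"turn": 0.095},
    {"tx": -0.002,"ty": -0.32,"tz": 0.01,"turn": 0.095},
    {"tx": -0.002,"ty": -0.32,"tz": 0.01,"turn": 0.095},
    {"tx": -0.002,"ty": -0.32,"tz": 0.01,"turn": 0.095},
    {"tx": -0.002,"ty": -0.32,"tz": 0.01,"turn": 0.095},
    {"tx": -0.002,"ty": -0.32,"tz": 0.01,"turn": 0.095},
    {"tx": -0.002,"ty": -0.32,"tz": 0.01,"turn": 0.095},
    {"tx": -0.002,"ty": -0.32,"tz": 0.01,"turn": 0.095},
    {"tx": -0.002,"ty": -0.32,"tz": 0.01,"turn": 0.095},
    {"tx": -0.002,"ty": -0.32,"tz": 0.01,"turn": 0.095},
  ],
)

```text
time_s: 6.63
eef_pos: [0.4368, 0.0376, 0.2269]
eef_rot: [-3.142, 0.002, 0.004]
force: [-0.6, -0.3, -0.8]
gripper_width: 0.413
grip_force: 30.0
```

```bash
python3 -c "
from h import *
c=cam('wrist');save(c,'w4.png',(70,20,470,260),2);np.save('c2.npy',c,allow_pickle=True);print(get_obs()['eef_pos'],get_obs()['eef_rot'])
for l in 'battery battery_cradle scanner_cradle terminal_cradle printer_cradle'.split():
    for r in recognise('wrist',l)[:2]:
        X=w(c,r['location']);print(l,round(r['conf'],2),X,px(c,X).round())
"
```

```text
[0.4377 0.0364 0.2271] [3.1413 0.0009 0.0017]
battery 0.59 [0.4511 0.0383 0.211 ] [258. 222.]
battery_cradle 0.75 [0.543  0.0427 0.0206] [254.  84.]
scanner_cradle 0.84 [0.4553 0.3482 0.0154] [  3. 160.]
terminal_cradle 0.69 [ 0.4992 -0.1084  0.0137] [381. 125.]
printer_cradle 0.55 [0.5252 0.2173 0.0122] [104. 100.]
```

View pics/w4.png

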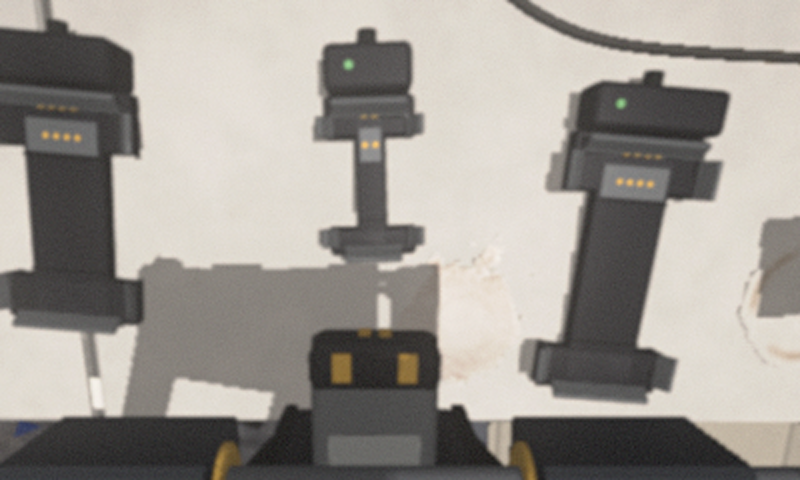

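```bash
python3 - <<'E'
from h import *
c=np.load('c2.npy',allow_pickle=True).item()
for n,pins,a,b in [('bat',(370,145),(370,140),(372.5,228)),('prt',(62,136),(67.5,150),(76,272)),('term',(635,183),(626,195),(601,352))]:
    P=[at(c,70+u/2,20+v/2,.014) for u,v in (pins,a,b)]
    d=P[1]-P[2]; print(n,'pins',P[0][:2],'ends',P[1][:2],P[2][:2],'yaw',np.arctan2(d[1],d[0]),'pin-to-low end',np.linalg.norm(P[0]-P[2]))
    
# housing front bottom / widths
for n,pl in [('bat',[(357,135),(384,135),(359,228),(386,228)]),('term',[(590,190),(663,200),(567,350),(635,355)])]:
    print(n,[at(c,70+u/2,20+v/2,.014)[:2].round(4) for u,v in pl])
b=c; print('battery top corners at z?', [at(c,70+u/2,20+v/2,.235)[:2].round(4) for u,v in [(312,340),(438,340)]], 'tcp',get_obs()['eef_pos'])
E
```

```text
bat pins [0.5344 0.0413] ends [0.5371 0.0413] [0.4875 0.0396] yaw 0.03295054966495328 pin-to-low end 0.04693007119604538
prt pins [0.5385 0.2179] ends [0.5309 0.2159] [0.4603 0.2205] yaw -0.06518986264285116 pin-to-low end 0.07815169195041835
term pins [ 0.514  -0.1142] ends [ 0.5072 -0.1097] [ 0.4109 -0.1057] yaw -0.042019760060332687 pin-to-low end 0.10344697803804828
bat [array([0.5398, 0.0487]), array([0.5398, 0.0332]), array([0.4875, 0.0477]), array([0.4875, 0.0316])]
term [array([ 0.51  , -0.0882]), array([ 0.5045, -0.132 ]), array([ 0.4122, -0.084 ]), array([ 0.4091, -0.1275])]
battery top corners at z? [array([0.4764, 0.0535]), array([0.4766, 0.0241])] tcp [0.4384 0.0349 0.2275]
```

```bash
python3 - <<'E'
from h import *
c=np.load('c2.npy',allow_pickle=True).item()
for z in (.22,.211,.204):
    print(z,[at(c,70+u/2,20+v/2,z)[:2].round(4) for u,v in [(312,345),(438,345),(314,400),(437,400)]])
s=cam('scene'); o=get_obs(); u,v=px(s,o['eef_pos']).astype(int); print(u,v,o['eef_pos'],[px(s,[o['eef_pos'][0],o['eef_pos'][1]-.018,z]).round(1) for z in (.19,.2,.21,.22)])
save(s,'sc2.png',(u-50,v-50,u+50,v+40),6)
E
```

```text
0.22 [array([0.4711, 0.0552]), array([0.4713, 0.0223]), array([0.4558, 0.055 ]), array([0.456, 0.022])]
0.211 [array([0.4687, 0.0562]), array([0.4688, 0.0212]), array([0.4524, 0.056 ]), array([0.4525, 0.0209])]
0.204 [array([0.4667, 0.0569]), array([0.4669, 0.0204]), array([0.4498, 0.0568]), array([0.4499, 0.0201])]
230 175 [0.4383 0.035  0.2275] [array([233.9, 190.2]), array([233.9, 186.9]), array([233.8, 183.6]), array([233.7, 180.3])]
```

View pics/sc2.png

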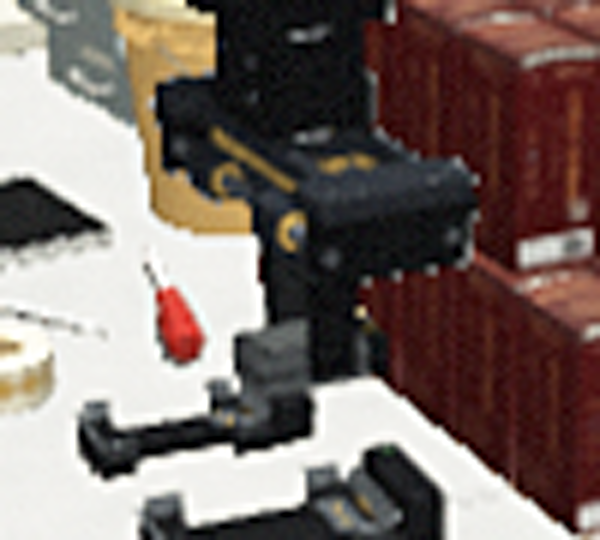

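>>> shift_gripper(
  steps=[
    {"tx": 0.04,"ty": -0.002,"turn": -0.033},
    {"tx": 0.076,"ty": -0.002,"tz": 0.03,"turn": -0.033},
    {"tx": 0.076,"ty": -0.002,"tz": 0.07,"turn": -0.033},
    {"tx": 0.076,"ty": -0.002,"tz": 0.11,"turn": -0.033},
    {"tx": 0.076,"ty": -0.002,"tz": 0.135,"turn": -0.033},
    {"tx": 0.076,"ty": -0.002,"tz": 0.147,"turn": -0.033},
    {"tx": 0.076,"ty": -0.002,"tz": 0.147,"turn": -0.033},
    {"tx": 0.076,"ty": -0.002,"tz": 0.147,"turn": -0.033},
  ],
)

```text
time_s: 7.65
eef_pos: [0.514, 0.0374, 0.0799]
eef_rot: [-3.141, 0.002, 0.032]
force: [0.6, -0.1, -1.5]
gripper_width: 0.414
grip_force: 30.0
```

```bash
python3 - <<'E'
from h import *
c=cam('wrist');save(c,'w5.png',(140,80,380,260),3);np.save('c3.npy',c,allow_pickle=True);o=get_obs();print(o['eef_pos'],o['eef_rot'],o['force'])
E
```

```text
[0.5148 0.0374 0.081 ] [ 3.1414 -0.0009  0.0318] [-0.138  -0.0301 -1.0512]
```

View pics/w5.png

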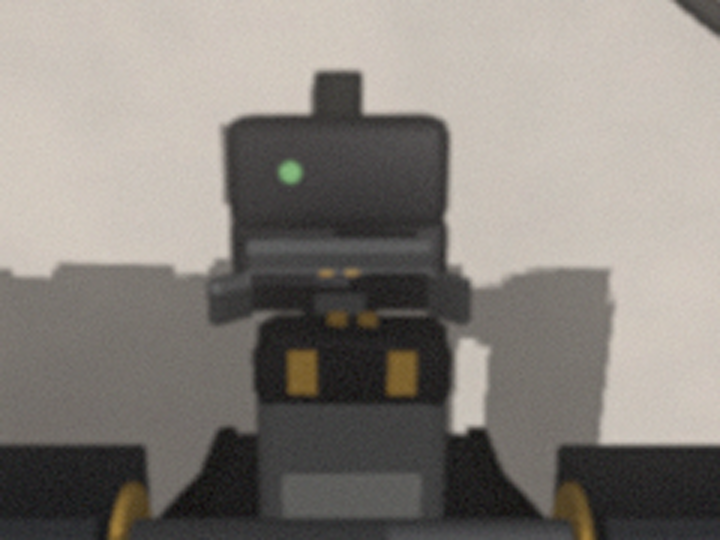

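>>> shift_gripper(
  steps=[
    {"ty": -0.0025},
    {"ty": -0.0025,"tz": 0.01},
    {"ty": -0.0025,"tz": 0.018},
    {"ty": -0.0025,"tz": 0.022},
    {"ty": -0.0025,"tz": 0.022},
  ],
)

```text
time_s: 8.12
eef_pos: [0.5132, 0.0407, 0.0577]
eef_rot: [-3.141, 0.002, 0.033]
force: [-0.2, 0.4, -2.1]
gripper_width: 0.407
grip_force: 30.0
```

>>> shift_gripper(
  steps=[
    {"tz": 0.002},
    {"tz": 0.004},
    {"tz": 0.004},
  ],
)

```text
time_s: 8.37
eef_pos: [0.5139, 0.0406, 0.0543]
eef_rot: [-3.142, 0.0, 0.033]
force: [0.8, -0.8, -1.6]
gripper_width: 0.411
grip_force: 30.0
```

>>> shift_gripper(
  steps=[
    {"tz": 0.002},
    {"tz": 0.004},
    {"tz": 0.004},
  ],
)

```text
time_s: 8.62
eef_pos: [0.5138, 0.0406, 0.0503]
eef_rot: [-3.142, 0.0, 0.033]
force: [-0.1, -0.4, -1.4]
gripper_width: 0.415
grip_force: 30.0
```

>>> shift_gripper(
  steps=[
    {"tz": 0.002},
    {"tz": 0.003},
    {"tz": 0.003},
  ],
)

```text
time_s: 8.87
eef_pos: [0.5142, 0.0405, 0.0485]
eef_rot: [3.141, -0.001, 0.033]
force: [-0.9, 0.4, 6.1]
gripper_width: 0.408
grip_force: 30.0
```

>>> shift_gripper(
  steps=[
    {"tz": 0.002},
    {"tz": 0.003},
    {"tz": 0.003},
  ],
)

```text
time_s: 9.12
eef_pos: [0.5142, 0.0405, 0.0483]
eef_rot: [3.141, -0.002, 0.033]
force: [-5.5, -0.5, 30.9]
gripper_width: 0.409
grip_force: 30.0
```

>>> shift_gripper(
  steps=[
    {"tz": -0.003},
    {"tz": -0.003},
    {"tz": -0.003},
    {"tz": -0.003},
    {"tz": -0.003},
    {"tz": -0.003},
    {"tz": -0.003},
  ],
  jaw=0.8,
)

```text
time_s: 9.7
eef_pos: [0.5138, 0.0406, 0.0471]
eef_rot: [-3.141, 0.001, 0.033]
force: [0.5, -0.7, -0.2]
gripper_width: 0.779
grip_force: 0.0
```

>>> shift_gripper(
  steps=[
    {"tz": -0.03},
    {"tz": -0.07},
    {"tx": -0.04,"tz": -0.11},
    {"tx": -0.08,"tz": -0.15},
    {"tx": -0.1,"tz": -0.18},
    {"tx": -0.1,"tz": -0.18},
    {"tx": -0.1,"tz": -0.18},
  ],
  jaw=1,
)

```text
time_s: 10.28
eef_pos: [0.4119, 0.0376, 0.2304]
eef_rot: [3.141, -0.003, 0.033]
force: [-0.1, 0.6, -0.9]
gripper_width: 0.995
grip_force: 0.0
```

```bash
python3 - <<'E'
from h import *
c=cam('wrist');save(c,'w6.png',(30,10,430,230),2);np.save('c4.npy',c,allow_pickle=True);o=get_obs();print(o['eef_pos'],o['eef_rot'],o['force'])
E
```

```text
[0.4136 0.0373 0.2291] [ 3.1408 -0.0038  0.0326] [ 0.3222  0.5468 -0.3535]
```

View pics/w6.png

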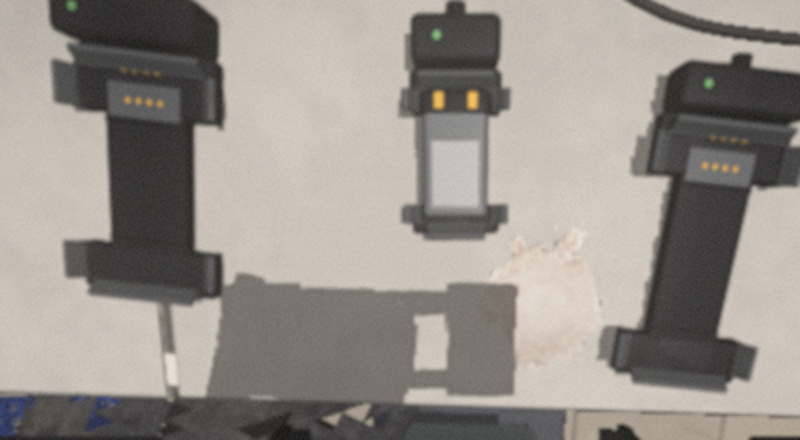

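```bash
python3 - <<'E'
from h import *
c=np.load('c4.npy',allow_pickle=True).item(); k=lambda u,v:at(c,30+u/2,10+v/2,.014)[:2]
def rep(n,p,a,b,off):
    P,A,B=k(*p),k(*a),k(*b); d=(A-B)/np.linalg.norm(A-B); y=np.arctan2(d[1],d[0]); nrm=np.array([-d[1],d[0]])
    print(n,'pins',P,'yaw',y,'pin offset from edge (want %.3f)'%off,(P-A)@nrm, 'low',(B-P)@d)
rep('printer',(144,102),(109,125),(113,241),-.023)
rep('terminal',(720,168),(748,185),(718,335),.022)
c=np.load('c2.npy',allow_pickle=True).item(); k=lambda u,v:at(c,70+u/2,20+v/2,.014)[:2]
rep('printer',(62,136),(25,152),(37,272),-.023)
rep('terminal',(635,183),(664,200),(635,352),.022)
c=cam('top');
for l in ('scanner_cradle','printer_cradle','terminal_cradle'):
    for r in recognise('top',l)[:1]: print(l,r['conf'],w(c,r['location']))
go(0.4664,-0.2892,0.21,1.6213)
E
```

```text
printer pins [0.5385 0.2184] yaw -0.0870118832032652 pin offset from edge (want -0.023) -0.020113417789550152 low -0.07998722249799708
terminal pins [ 0.5143 -0.1136] yaw -0.04046266955156945 pin offset from edge (want 0.022) 0.018299278380630123 low -0.09843540552358478
printer pins [0.5385 0.2179] yaw -0.05321942875215848 pin offset from edge (want -0.023) -0.02209357965675443 low -0.07950299474898626
terminal pins [ 0.514  -0.1142] yaw -0.05639349263514094 pin offset from edge (want 0.022) 0.018878405261434156 low -0.10210498546118223
printer_cradle 0.7 [0.5194 0.2156 0.01  ]
terminal_cradle 0.87 [ 0.5079 -0.1177  0.0178]
shift [0.0411 0.3279 0.0164] turn -1.589 q6 end ~ -0.61 now [0.4146 0.0372 0.2266] [-3.1413  0.0012  0.0327]
```

>>> shift_gripper(
  steps=[
    {"tx": 0.041,"ty": 0.328,"tz": 0.01,"turn": -1.2},
    {"tx": 0.041,"ty": 0.328,"tz": 0.01,"turn": -1.2},
    {"tx": 0.041,"ty": 0.328,"tz": 0.01,"turn": -1.2},
    {"tx": 0.041,"ty": 0.328,"tz": 0.01,"turn": -1.2},
    {"tx": 0.041,"ty": 0.328,"tz": 0.01,"turn": -1.2},
    {"tx": 0.041,"ty": 0.328,"tz": 0.01,"turn": -1.2},
    {"tx": 0.041,"ty": 0.328,"tz": 0.01,"turn": -1.2},
    {"tx": 0.041,"ty": 0.328,"tz": 0.01,"turn": -1.2},
    {"tx": 0.041,"ty": 0.328,"tz": 0.01,"turn": -1.2},
    {"tx": 0.041,"ty": 0.328,"tz": 0.01,"turn": -1.2},
  ],
)

```text
time_s: 11.37
eef_pos: [0.4677, -0.2963, 0.2156]
eef_rot: [3.139, 0.003, 1.198]
force: [0.1, -0.0, -0.4]
gripper_width: 0.996
grip_force: 0.0
```

>>> shift_gripper(
  steps=[
    {"turn": -0.389},
    {"turn": -0.389},
    {"turn": -0.389},
    {"turn": -0.389},
    {"turn": -0.389},
  ],
)

```text
time_s: 11.78
eef_pos: [0.4659, -0.2892, 0.2159]
eef_rot: [-3.14, -0.002, 1.583]
force: [-0.0, -0.5, -0.9]
gripper_width: 1.002
grip_force: 0.0
```

```bash
python3 - <<'E'
from h import *
go(0.4664,-0.2892,0.15,1.6213)
c=cam('wrist');save(c,'w7.png',(120,60,400,260),2.8);np.save('c5.npy',c,allow_pickle=True)
E
```

```text
shift [-0.0001  0.0007  0.0659] turn -0.038 q6 end ~ -0.61 now [ 0.4659 -0.2892  0.2159] [-3.1398 -0.0018  1.5832]
```

View pics/w7.png

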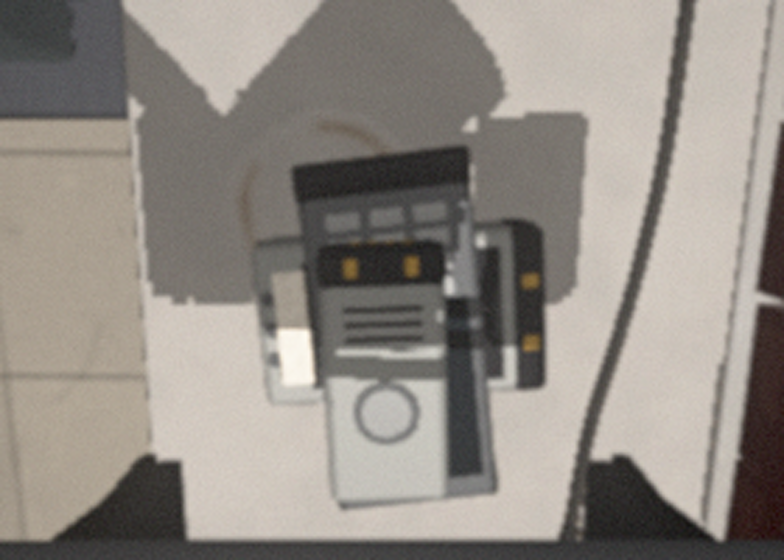

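```bash
python3 - <<'E'
from h import *
c=np.load('c5.npy',allow_pickle=True).item()
k=lambda d:{a:(120+x/2.8,60+y/2.8) for a,(x,y) in d.items()}
s=fit(c,'scanner',k({'++':(318,246),'+-':(446,244),'--':(447,496),'-+':(338,505)}),.090,[.47,-.28,1.5])
fit(c,'terminal',k({'++':(293,168),'+-':(468,148),'--':(495,492)}),.064,[.47,-.28,1.5])
fit(c,'printer',k({'++':(540,228),'+-':(545,388)}),.046,[.47,-.28,0])
go(s[0],s[1],.0925,s[2])
E
```

```text
scanner mid xy yaw [ 0.4677 -0.2887  1.6257] res px [-0.2  0.8  0.1 -0.5  1.6  0.7 -1.6 -0.9]
terminal mid xy yaw [ 0.4721 -0.2814  1.6944] res px [-0.6 -0.5  0.2 -0.6  0.5  1.5]
printer mid xy yaw [ 0.4721 -0.2782  0.0972] res px [-0.  -0.3  0.   0.4]
shift [0.0003 0.002  0.1238] turn -0.043 q6 end ~ -0.61 now [ 0.4659 -0.2892  0.2163] [-3.1402 -0.0015  1.5829]
```

>>> shift_gripper(
  steps=[
    {"ty": 0.002,"tz": 0.03,"turn": -0.04},
    {"ty": 0.002,"tz": 0.07,"turn": -0.04},
    {"ty": 0.002,"tz": 0.105,"turn": -0.04},
    {"ty": 0.002,"tz": 0.118,"turn": -0.04},
    {"ty": 0.002,"tz": 0.1235,"turn": -0.04},
    {"ty": 0.002,"tz": 0.1235,"turn": -0.04},
  ],
)

```text
time_s: 12.33
eef_pos: [0.4673, -0.2886, 0.0924]
eef_rot: [-3.139, -0.002, 1.624]
force: [0.5, 0.5, 0.8]
gripper_width: 0.999
grip_force: 0.0
```

>>> shift_gripper(
  steps=[
    {},
    {},
    {},
    {},
    {},
    {},
    {},
    {},
    {},
    {},
  ],
  jaw=0,
)

```text
time_s: 13.17
eef_pos: [0.4676, -0.2891, 0.0943]
eef_rot: [-3.141, -0.0, 1.626]
force: [-1.9, -1.0, 2.5]
gripper_width: 0.484
grip_force: 30.0
```

>>> shift_gripper(
  steps=[
    {"tz": -0.005},
    {"tz": -0.02},
    {"tz": -0.05},
    {"tz": -0.09},
    {"tz": -0.12},
    {"tz": -0.13},
    {"tz": -0.13},
  ],
)

```text
time_s: 13.75
eef_pos: [0.4692, -0.2903, 0.227]
eef_rot: [3.137, 0.005, 1.626]
force: [0.1, -0.4, -0.7]
gripper_width: 0.479
grip_force: 30.0
```

```bash
python3 -c "
from h import *
go(0.45,0.33,0.23,0)
print(get_obs()['q'])"
```

```text
shift [ 0.6204  0.0149 -0.006 ] turn 1.626 q6 end ~ 2.2 now [ 0.4692 -0.2903  0.227 ] [3.1367 0.0049 1.6258]
[-0.7567  0.4527  1.6447  0.0002  1.0372 -0.8118]
```

>>> shift_gripper(
  steps=[
    {"tx": 0.4,"ty": 0.01,"turn": 1.2},
    {"tx": 0.4,"ty": 0.01,"turn": 1.2},
    {"tx": 0.4,"ty": 0.01,"turn": 1.2},
    {"tx": 0.4,"ty": 0.01,"turn": 1.2},
    {"tx": 0.4,"ty": 0.01,"turn": 1.2},
    {"tx": 0.4,"ty": 0.01,"turn": 1.2},
    {"tx": 0.4,"ty": 0.01,"turn": 1.2},
    {"tx": 0.4,"ty": 0.01,"turn": 1.2},
    {"tx": 0.4,"ty": 0.01,"turn": 1.2},
    {"tx": 0.4,"ty": 0.01,"turn": 1.2},
  ],
)

```text
time_s: 14.58
eef_pos: [0.4551, 0.0886, 0.222]
eef_rot: [-3.139, 0.004, 0.492]
force: [-0.0, -0.8, -1.4]
gripper_width: 0.479
grip_force: 30.0
```

```bash
python3 -c "
from h import *
go(0.43,0.355,0.23,0)"
```

```text
shift [ 0.1037 -0.2467 -0.0078] turn 0.492 q6 end ~ 2.26 now [0.4551 0.0886 0.222 ] [-3.1391  0.0039  0.4922]
```

>>> shift_gripper(
  steps=[
    {"tx": 0.104,"ty": -0.247,"turn": 0.46},
    {"tx": 0.104,"ty": -0.247,"turn": 0.46},
    {"tx": 0.104,"ty": -0.247,"turn": 0.46},
    {"tx": 0.104,"ty": -0.247,"turn": 0.46},
    {"tx": 0.104,"ty": -0.247,"turn": 0.46},
    {"tx": 0.104,"ty": -0.247,"turn": 0.46},
    {"tx": 0.104,"ty": -0.247,"turn": 0.46},
    {"tx": 0.104,"ty": -0.247,"turn": 0.46},
    {"tx": 0.104,"ty": -0.247,"turn": 0.46},
  ],
)

```text
time_s: 15.33
eef_pos: [0.4285, 0.355, 0.2215]
eef_rot: [3.14, 0.004, 0.042]
force: [0.0, -1.3, -2.0]
gripper_width: 0.479
grip_force: 30.0
```

```bash
python3 - <<'E'
from h import *
c=cam('wrist');save(c,'w8.png',(130,20,390,240),2.7);np.save('c6.npy',c,allow_pickle=True);o=get_obs();print(o['eef_pos'],o['eef_rot'])
E
```

```text
[0.4287 0.3534 0.2217] [3.139  0.0043 0.0401]
```

View pics/w8.png

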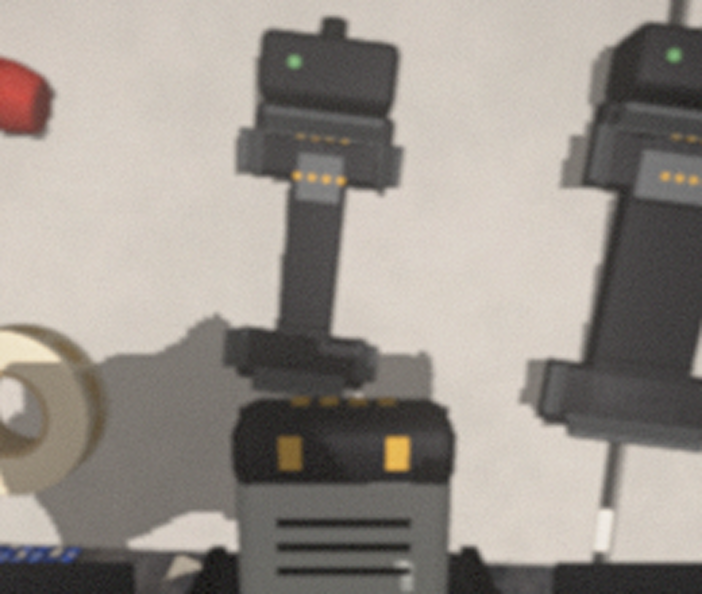

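```bash
cat >> h.py <<'E'
def cradle(c,k,pins,l0,r0,l1,r1,half,low):
    "pins, rail edges upper/lower left/right pixels in crop; k: crop->px"
    q=lambda p,z=.014:at(c,*k(p),z)[:2]
    P=q(pins)
    for nm,a,b,s in(('L',l0,l1,1),('R',r0,r1,-1)):
        A,B=q(a),q(b);d=(A-B)/np.linalg.norm(A-B);n=np.array([-d[1],d[0]]);print(nm,'pins',P,'yaw',np.arctan2(d[1],d[0]).round(4),'edge offset',((A-P)@n).round(4),'want',s*half,'low',((B-P)@d).round(4),'want',low,'axis at pins',A-n*s*half+d*((P-A)@d))
    m=(q(l1)+q(r1))/2; d=P-m; print('yaw pin-lowmid',np.arctan2(d[1],d[0]))
E
python3 - <<'E'
from h import *
c=np.load('c6.npy',allow_pickle=True).item(); k=lambda p:(130+p[0]/2.7,20+p[1]/2.7)
cradle(c,k,(319,179),(291,200),(343,205),(279,330),(328,335),.012,-.065)
for u,v in[(237,480),(449,480),(240,585),(448,585),(245,405),(440,405)]: print(at(c,*k((u,v)),.2177)[:2])
E
```

```text
L pins [0.5314 0.3699] yaw -0.0719 edge offset 0.0108 want 0.012 low -0.064 want -0.065 axis at pins [0.5313 0.3687]
R pins [0.5314 0.3699] yaw -0.0779 edge offset -0.0112 want -0.012 low -0.0636 want -0.065 axis at pins [0.5315 0.3707]
yaw pin-lowmid -0.07189497808496423
[0.46   0.3777]
[0.4617 0.3375]
[0.4384 0.377 ]
[0.4401 0.3359]
[0.4746 0.3764]
[0.4761 0.3403]
```

```bash
python3 -c "
from h import *
go(.4985,.3715,.066,-.073)"
```

```text
shift [ 0.0711 -0.0157  0.1553] turn 0.113 q6 end ~ 2.28 now [0.4287 0.3534 0.2217] [3.139  0.0043 0.0401]
```

>>> shift_gripper(
  steps=[
    {"tx": 0.035,"ty": -0.008,"turn": 0.06},
    {"tx": 0.071,"ty": -0.0155,"tz": 0.03,"turn": 0.113},
    {"tx": 0.071,"ty": -0.0155,"tz": 0.07,"turn": 0.113},
    {"tx": 0.071,"ty": -0.0155,"tz": 0.11,"turn": 0.113},
    {"tx": 0.071,"ty": -0.0155,"tz": 0.14,"turn": 0.113},
    {"tx": 0.071,"ty": -0.0155,"tz": 0.155,"turn": 0.113},
    {"tx": 0.071,"ty": -0.0155,"tz": 0.155,"turn": 0.113},
    {"tx": 0.071,"ty": -0.0155,"tz": 0.155,"turn": 0.113},
  ],
)

```text
time_s: 16.05
eef_pos: [0.5003, 0.3695, 0.0674]
eef_rot: [3.139, 0.004, -0.078]
force: [-0.3, 0.0, -1.7]
gripper_width: 0.482
grip_force: 30.0
```

```bash
python3 - <<'E'
from h import *
c=cam('wrist');save(c,'w9.png',(140,80,380,260),3);np.save('c3.npy',c,allow_pickle=True);go(.4985,.3715,.066,-.073)
E
```

```text
shift [-0.003  -0.0008  0.0031] turn -0.004 q6 end ~ 2.28 now [0.5014 0.3704 0.0691] [ 3.1412  0.0004 -0.0771]
```

View pics/w9.png

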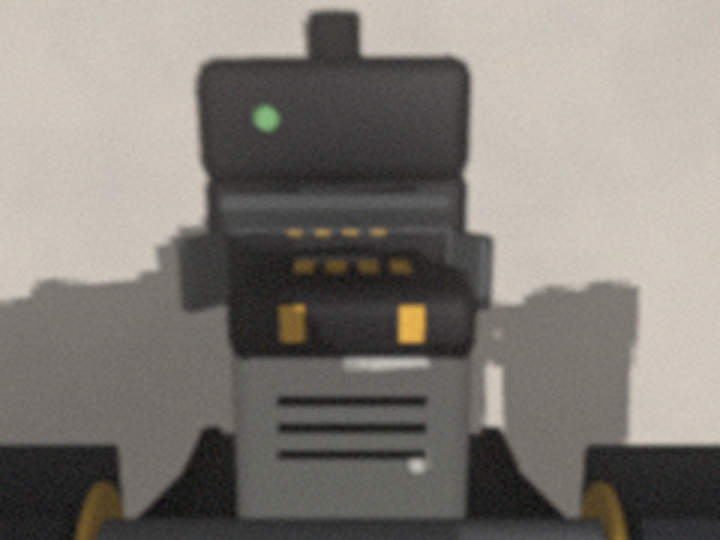

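```bash
python3 - <<'E'
from h import *
c=np.load('c3.npy',allow_pickle=True).item(); k=lambda u,v:(140+u/3,80+v/3)
g=[at(c,*k(182,270),.027)[:2],at(c,*k(490,270),.027)[:2]];d=[at(c,*k(235,400),.064)[:2],at(c,*k(468,400),.064)[:2]]
p=[at(c,*k(287,233),.02)[:2],at(c,*k(386,233),.02)[:2]];h=[at(c,*k(198,80),.031)[:2],at(c,*k(468,80),.031)[:2]]
for n,a in (('guides',g),('device',d),('hpins',p),('housing',h)): print(n,a,sum(a)/2)
E
```

```text
guides [array([0.5427, 0.4028]), array([0.5377, 0.3385])] [0.5402 0.3707]
device [array([0.5258, 0.3889]), array([0.5226, 0.3487])] [0.5242 0.3688]
hpins [array([0.5477, 0.3807]), array([0.5461, 0.3595])] [0.5469 0.3701]
housing [array([0.5801, 0.3941]), array([0.5761, 0.3421])] [0.5781 0.3681]
```

>>> shift_gripper(
  steps=[
    {"tx": -0.002,"ty": -0.003},
    {"tx": -0.002,"ty": -0.003,"tz": 0.008},
    {"tx": -0.002,"ty": -0.003,"tz": 0.014},
    {"tx": -0.002,"ty": -0.003,"tz": 0.019},
    {"tx": -0.002,"ty": -0.003,"tz": 0.019},
  ],
)

```text
time_s: 16.52
eef_pos: [0.4982, 0.3745, 0.0492]
eef_rot: [3.141, 0.002, -0.075]
force: [-0.2, -0.2, -2.4]
gripper_width: 0.482
grip_force: 30.0
```

>>> shift_gripper(
  steps=[
    {"tz": 0.002},
    {"tz": 0.003},
    {"tz": 0.003},
  ],
)

```text
time_s: 16.77
eef_pos: [0.499, 0.3748, 0.0469]
eef_rot: [3.141, 0.0, -0.075]
force: [0.2, -0.3, -0.9]
gripper_width: 0.479
grip_force: 30.0
```

>>> shift_gripper(
  steps=[
    {"tz": 0.001},
    {"tz": 0.002},
    {"tz": 0.002},
  ],
)

```text
time_s: 17.02
eef_pos: [0.499, 0.3748, 0.045]
eef_rot: [3.142, 0.0, -0.075]
force: [0.2, 0.0, -2.2]
gripper_width: 0.48
grip_force: 30.0
```

>>> shift_gripper(
  steps=[
    {"tz": 0.001},
    {"tz": 0.002},
    {"tz": 0.002},
  ],
)

```text
time_s: 17.27
eef_pos: [0.4992, 0.3749, 0.0443]
eef_rot: [-3.141, -0.0, -0.075]
force: [-1.4, -0.1, 4.5]
gripper_width: 0.479
grip_force: 30.0
```

>>> shift_gripper(
  steps=[
    {"tz": 0.001},
    {"tz": 0.002},
    {"tz": 0.002},
  ],
)

```text
time_s: 17.52
eef_pos: [0.4992, 0.3749, 0.0443]
eef_rot: [-3.141, -0.001, -0.075]
force: [-3.4, -2.5, 16.1]
gripper_width: 0.481
grip_force: 30.0
```

Seat contact came at the predicted height. Release, then go back for the terminal.

>>> shift_gripper(
  steps=[
    {"tz": -0.002},
    {"tz": -0.002},
    {"tz": -0.002},
    {"tz": -0.002},
    {"tz": -0.002},
    {"tz": -0.002},
  ],
  jaw=0.8,
)

```text
time_s: 18.02
eef_pos: [0.4989, 0.3747, 0.0426]
eef_rot: [3.141, 0.001, -0.075]
force: [-0.4, 0.8, -0.1]
gripper_width: 0.783
grip_force: 0.0
```

>>> shift_gripper(
  steps=[
    {"tz": -0.03},
    {"tz": -0.07},
    {"tx": -0.04,"tz": -0.11},
    {"tx": -0.07,"tz": -0.15},
    {"tx": -0.07,"tz": -0.18},
    {"tx": -0.07,"tz": -0.18},
    {"tx": -0.07,"tz": -0.18},
  ],
  jaw=1,
)

```text
time_s: 18.6
eef_pos: [0.4301, 0.3815, 0.2267]
eef_rot: [-3.137, -0.006, -0.074]
force: [0.6, -0.0, 0.8]
gripper_width: 0.993
grip_force: 0.0
```

```bash
python3 - <<'E'
from h import *
c=cam('wrist');save(c,'w10.png',(100,10,512,230),1.9);np.save('c7.npy',c,allow_pickle=True);go(0.4721,-0.2814,.21,1.6944)
E
```

```text
shift [0.0915 0.657  0.0134] turn -1.769 q6 end ~ -0.66 now [0.4298 0.3806 0.2243] [-3.1397 -0.0031 -0.0746]
```

View pics/w10.png

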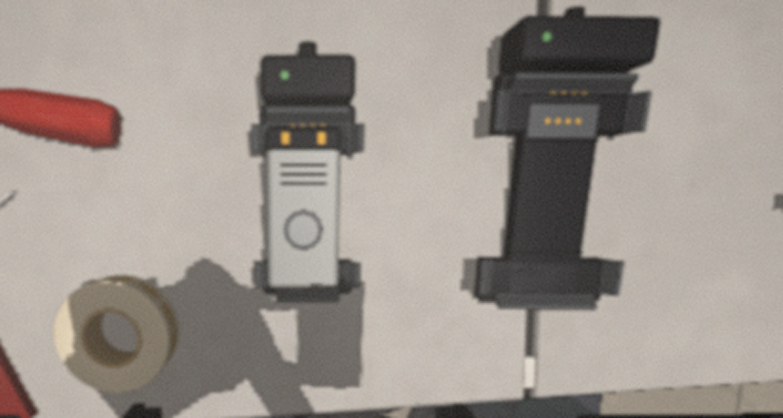

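>>> shift_gripper(
  steps=[
    {"tx": 0.0915,"ty": 0.657,"turn": -1.2},
    {"tx": 0.0915,"ty": 0.657,"turn": -1.2},
    {"tx": 0.0915,"ty": 0.657,"turn": -1.2},
    {"tx": 0.0915,"ty": 0.657,"turn": -1.2},
    {"tx": 0.0915,"ty": 0.657,"turn": -1.2},
    {"tx": 0.0915,"ty": 0.657,"turn": -1.2},
    {"tx": 0.0915,"ty": 0.657,"turn": -1.2},
    {"tx": 0.0915,"ty": 0.657,"turn": -1.2},
    {"tx": 0.0915,"ty": 0.657,"turn": -1.2},
    {"tx": 0.0915,"ty": 0.657,"turn": -1.2},
  ],
)

```text
time_s: 19.48
eef_pos: [0.4531, 0.0142, 0.221]
eef_rot: [-3.138, 0.001, 1.021]
force: [0.1, 0.1, 0.4]
gripper_width: 0.999
grip_force: 0.0
```

```bash
python3 - <<'E'
from h import *
c=np.load('c7.npy',allow_pickle=True).item(); k=lambda p:(100+p[0]/1.9,10+p[1]/1.9)
cradle(c,k,(563,121),(517,140),(597,138),(506,254),(580,256),.023,-.081)
go(0.4721,-0.2814,.21,1.6944)
E
```

```text
L pins [0.5378 0.217 ] yaw -0.0712 edge offset 0.0263 want 0.023 low -0.0785 want -0.081 axis at pins [0.538  0.2203]
R pins [0.5378 0.217 ] yaw -0.0837 edge offset -0.0217 want -0.023 low -0.0795 want -0.081 axis at pins [0.5379 0.2183]
yaw pin-lowmid -0.10663454972008733
shift [-0.2421  0.1708  0.0107] turn -0.674 q6 end ~ -0.66 now [0.4531 0.0142 0.221 ] [-3.1377  0.0015  1.0209]
```

>>> shift_gripper(
  steps=[
    {"tx": -0.242,"ty": 0.171,"turn": -0.674},
    {"tx": -0.242,"ty": 0.171,"turn": -0.674},
    {"tx": -0.242,"ty": 0.171,"turn": -0.674},
    {"tx": -0.242,"ty": 0.171,"turn": -0.674},
    {"tx": -0.242,"ty": 0.171,"turn": -0.674},
    {"tx": -0.242,"ty": 0.171,"turn": -0.674},
    {"tx": -0.242,"ty": 0.171,"turn": -0.674},
    {"tx": -0.242,"ty": 0.171,"turn": -0.674},
    {"tx": -0.242,"ty": 0.171,"turn": -0.674},
  ],
)

```text
time_s: 20.23
eef_pos: [0.4723, -0.2867, 0.2207]
eef_rot: [-3.141, 0.003, 1.685]
force: [0.4, 0.4, 0.2]
gripper_width: 0.999
grip_force: 0.0
```

```bash
python3 - <<'E'
from h import *
c=cam('wrist');np.save('c8.npy',c,allow_pickle=True);save(c,'w11.png',(120,50,400,260),2.8)
for l in ('terminal','printer'):
    for r in recognise('wrist',l)[:1]: print(l,r['conf'],w(c,r['location']))
go(0.4721,-0.2814,.074,1.6944)
E
```

```text
printer 0.91 [ 0.499  -0.2738  0.0444]
shift [-0.0032  0.0016  0.1468] turn -0.005 q6 end ~ -0.66 now [ 0.4706 -0.2789  0.2208] [-3.1384 -0.0042  1.6889]
```

```bash
cat >> h.py <<'E'
def prof(c,x,y,yaw,z,a0,a1,b0,b1,axis):
    "mean gray profile (2 mm bins) in device frame, along axis 0/1 averaged over the other"
    g=cv2.cvtColor(c['image'],cv2.COLOR_RGB2GRAY).astype(np.float32)
    A,B=np.meshgrid(np.arange(a0,a1,.002),np.arange(b0,b1,.002),indexing='ij'); s,co=np.sin(yaw),np.cos(yaw)
    uv=np.array([[px(c,[x+a*co-b*s,y+a*s+b*co,z]) for a,b in zip(r,q)] for r,q in zip(A,B)],np.float32)
    I=cv2.remap(g,uv[...,0],uv[...,1],cv2.INTER_LINEAR); m=I.mean(1 if axis==0 else 0)
    q=np.arange(a0,a1,.002) if axis==0 else np.arange(b0,b1,.002)
    print(' '.join('%d:%d'%(round(t*1000),v) for t,v in zip(q,m)))
E
python3 - <<'E'
from h import *
c=np.load('c8.npy',allow_pickle=True).item(); P=(.4717,-.2813,1.6965,.064)
print('cap across');prof(c,*P,.055,.064,-.045,.045,1)
print('keypad across');prof(c,*P,.036,.040,-.045,.045,1)
print('screen across');prof(c,*P,-.05,-.02,-.045,.045,1)
print('along +x end');prof(c,*P,.04,.085,-.02,.02,0)
print('along -x end');prof(c,*P,-.085,-.05,-.02,.02,0)
E
```

```text
cap across
-45:118 -43:118 -41:118 -39:122 -37:171 -35:202 -33:201 -31:144 -29:48 -27:47 -25:49 -23:48 -21:48 -19:48 -17:48 -15:48 -13:47 -11:46 -9:46 -7:47 -5:45 -3:47 -1:46 1:46 3:46 5:47 7:45 9:47 11:47 13:48 15:47 17:47 19:49 21:48 23:49 25:50 27:48 29:49 31:82 33:121 35:123 37:122 39:120 41:121 43:121
keypad across
-45:50 -43:77 -41:92 -39:116 -37:124 -35:123 -33:125 -31:103 -29:72 -27:73 -25:74 -23:73 -21:96 -19:106 -17:107 -15:105 -13:106 -11:104 -9:81 -7:78 -5:101 -3:106 -1:104 1:107 3:108 5:101 7:79 9:81 11:104 13:106 15:108 17:108 19:108 21:97 23:77 25:75 27:75 29:71 31:90 33:104 35:107 37:106 39:108 41:106 43:108
screen across
-45:196 -43:197 -41:200 -39:201 -37:201 -35:201 -33:196 -31:144 -29:118 -27:111 -25:66 -23:57 -21:58 -19:57 -17:57 -15:57 -13:57 -11:57 -9:57 -7:57 -5:57 -3:58 -1:57 1:59 3:58 5:59 7:59 9:59 11:61 13:61 15:61 17:62 19:62 21:63 23:63 25:83 27:123 29:121 31:176 33:206 35:205 37:205 39:205 41:206 43:206
along +x end
40:97 42:83 44:94 46:105 48:103 50:87 52:75 54:70 56:52 58:41 60:42 62:43 64:44 66:47 68:88 70:115 72:118 74:117 76:116 78:115 80:116 82:119 84:119
along -x end
-85:62 -83:77 -81:155 -79:199 -77:203 -75:203 -73:203 -71:203 -69:203 -67:204 -65:194 -63:157 -61:129 -59:128 -57:126 -55:103 -53:67 -51:58
```

The terminal hasn't moved: its edges show at ±31 mm across. Grasp it.

>>> shift_gripper(
  steps=[
    {"tx": -0.002,"ty": 0.001,"tz": 0.04,"turn": -0.007},
    {"tx": -0.002,"ty": 0.001,"tz": 0.08,"turn": -0.007},
    {"tx": -0.002,"ty": 0.001,"tz": 0.115,"turn": -0.007},
    {"tx": -0.002,"ty": 0.001,"tz": 0.137,"turn": -0.007},
    {"tx": -0.002,"ty": 0.001,"tz": 0.1465,"turn": -0.007},
    {"tx": -0.002,"ty": 0.001,"tz": 0.1465,"turn": -0.007},
    {"tx": -0.002,"ty": 0.001,"tz": 0.1465,"turn": -0.007},
  ],
)

```text
time_s: 20.97
eef_pos: [0.4732, -0.2803, 0.0766]
eef_rot: [-3.141, -0.001, 1.699]
force: [-0.2, 0.7, -0.6]
gripper_width: 0.998
grip_force: 0.0
```

```bash
python3 -c "
from h import *
o=get_obs();print(o['eef_pos'],o['eef_rot'])"
```

```text
[ 0.4732 -0.2803  0.0766] [-3.141  -0.0008  1.6988]
```

>>> shift_gripper(
  steps=[
    {},
    {},
    {},
    {},
    {},
    {},
    {},
  ],
  jaw=0,
)

```text
time_s: 21.55
eef_pos: [0.4729, -0.2815, 0.0775]
eef_rot: [-3.141, 0.001, 1.698]
force: [-2.0, 0.5, 5.9]
gripper_width: 0.707
grip_force: 30.0
```

>>> shift_gripper(
  steps=[
    {"tz": -0.005},
    {"tz": -0.02},
    {"tz": -0.05},
    {"tz": -0.09},
    {"tz": -0.12},
    {"tz": -0.14},
    {"tz": -0.14},
  ],
)

```text
time_s: 22.13
eef_pos: [0.4753, -0.2829, 0.221]
eef_rot: [3.135, 0.007, 1.698]
force: [0.6, -0.8, -3.4]
gripper_width: 0.709
grip_force: 30.0
```

```bash
python3 - <<'E'
from h import *
c=cam('wrist');np.save('c9.npy',c,allow_pickle=True);save(c,'w12.png',(120,50,400,260),2.8);go(.40,-.11,.22,-.05)
for l in ('terminal','printer'):
    for r in recognise('wrist',l)[:1]: print(l,r['conf'],w(c,r['location']))
E
```

```text
shift [ 0.1799 -0.0517 -0.0024] turn 1.748 q6 end ~ 1.35 now [ 0.474  -0.2819  0.2184] [3.1381 0.0037 1.6975]
terminal 0.73 [ 0.4742 -0.2559  0.2092]
```

>>> shift_gripper(
  steps=[
    {"tx": 0.18,"ty": -0.052,"turn": 1.2},
    {"tx": 0.18,"ty": -0.052,"turn": 1.2},
    {"tx": 0.18,"ty": -0.052,"turn": 1.2},
    {"tx": 0.18,"ty": -0.052,"turn": 1.2},
    {"tx": 0.18,"ty": -0.052,"turn": 1.2},
    {"tx": 0.18,"ty": -0.052,"turn": 1.2},
    {"tx": 0.18,"ty": -0.052,"turn": 1.2},
    {"tx": 0.18,"ty": -0.052,"turn": 1.2},
    {"tx": 0.18,"ty": -0.052,"turn": 1.2},
    {"tx": 0.18,"ty": -0.052,"turn": 1.2},
  ],
)

```text
time_s: 23.12
eef_pos: [0.3974, -0.1084, 0.2147]
eef_rot: [-3.137, 0.003, 0.492]
force: [0.2, 0.6, -2.3]
gripper_width: 0.706
grip_force: 30.0
```

>>> shift_gripper(
  steps=[
    {"turn": 0.548},
    {"turn": 0.548},
    {"turn": 0.548},
    {"turn": 0.548},
    {"turn": 0.548},
    {"turn": 0.548},
  ],
)

```text
time_s: 23.62
eef_pos: [0.3974, -0.1085, 0.2147]
eef_rot: [-3.139, 0.004, -0.051]
force: [-0.4, 0.4, -2.4]
gripper_width: 0.711
grip_force: 30.0
```

```bash
python3 - <<'E'
from h import *
c=cam('wrist');np.save('c10.npy',c,allow_pickle=True);save(c,'w13.png',(120,10,400,260),2.4)
go(.46,-.1113,.07,-.05)
P=(.514,-.114,-.05,.014)
c4=np.load('c4.npy',allow_pickle=True).item()
for n,cc in (('c4',c4),('now',c)):
    print(n)
    for a in (-.085,-.055,-.03): prof(cc,*P,a,a+.005,-.034,.034,1)
    print('pins across');prof(cc,*P,-.001,.002,-.020,.020,1)
    print('pins along');prof(cc,*P,-.02,.02,-.008,.008,0)
o=get_obs();q=o['eef_pos'];z=q[2]-.0135
print('held across');
for a in (.035,.045,.055): prof(c,q[0],q[1],o['eef_rot'][2],z,a,a+.005,-.045,.045,1)
print('held along');prof(c,q[0],q[1],o['eef_rot'][2],z,.04,.085,-.02,.02,0)
E
```

```text
shift [ 0.0631 -0.0001  0.1447] turn 0.001 q6 end ~ 1.38 now [ 0.3976 -0.1086  0.215 ] [-3.1394  0.0039 -0.0493]
c4
-34:196 -32:196 -30:195 -28:196 -26:195 -24:197 -22:197 -20:195 -18:145 -16:70 -14:58 -12:57 -10:57 -8:62 -6:58 -4:58 -2:60 0:61 2:60 4:61 6:62 8:62 10:63 12:62 14:62 16:64 18:64 20:66 22:66 24:61 26:52 28:60 30:103 32:155
-34:200 -32:199 -30:197 -28:196 -26:195 -24:195 -22:195 -20:181 -18:114 -16:59 -14:58 -12:59 -10:59 -8:62 -6:60 -4:60 -2:60 0:60 2:62 4:63 6:64 8:65 10:64 12:65 14:65 16:66 18:66 20:69 22:66 24:57 26:52 28:72 30:121 32:177
-34:197 -32:197 -30:196 -28:196 -26:197 -24:195 -22:198 -20:169 -18:90 -16:57 -14:57 -12:58 -10:60 -8:61 -6:60 -4:60 -2:61 0:62 2:63 4:62 6:62 8:63 10:64 12:65 14:65 16:65 18:69 20:67 22:64 24:54 26:52 28:84 30:135 32:188
pins across
-20:61 -18:89 -1
[... 1649 characters left out ...]
23:150 -21:149 -19:195 -17:195 -15:194 -13:192 -11:193 -9:185 -7:144 -5:146 -3:192 -1:190 1:189 3:188 5:186 7:169 9:137 11:157 13:186 15:185 17:184 19:182 21:181 23:148 25:132 27:132 29:129 31:102 33:115 35:117 37:118 39:119 41:120 43:119
-45:229 -43:229 -41:231 -39:221 -37:213 -35:213 -33:215 -31:214 -29:97 -27:74 -25:73 -23:73 -21:70 -19:70 -17:70 -15:67 -13:64 -11:66 -9:64 -7:63 -5:59 -3:61 -1:60 1:61 3:62 5:59 7:58 9:60 11:60 13:61 15:60 17:62 19:62 21:63 23:61 25:62 27:63 29:66 31:59 33:193 35:206 37:208 39:207 41:206 43:205
held along
40:140 42:176 44:196 46:201 48:151 50:142 52:142 54:77 56:61 58:64 60:69 62:74 64:61 66:63 68:142 70:143 72:143 74:143 76:146 78:145 80:144 82:144 84:144
```

```bash
python3 -c "
from h import *
go(.46,-.109,.069,-.068)"
```

```text
shift [ 0.063  -0.0024  0.1457] turn 0.019 q6 end ~ 1.41 now [ 0.3976 -0.1086  0.215 ] [-3.1394  0.0039 -0.0493]
```

>>> shift_gripper(
  steps=[
    {"tx": 0.03,"ty": -0.002,"turn": 0.018},
    {"tx": 0.062,"ty": -0.002,"tz": 0.03,"turn": 0.018},
    {"tx": 0.062,"ty": -0.002,"tz": 0.07,"turn": 0.018},
    {"tx": 0.062,"ty": -0.002,"tz": 0.11,"turn": 0.018},
    {"tx": 0.062,"ty": -0.002,"tz": 0.135,"turn": 0.018},
    {"tx": 0.062,"ty": -0.002,"tz": 0.145,"turn": 0.018},
    {"tx": 0.062,"ty": -0.002,"tz": 0.145,"turn": 0.018},
    {"tx": 0.062,"ty": -0.002,"tz": 0.145,"turn": 0.018},
  ],
)

```text
time_s: 24.33
eef_pos: [0.4607, -0.1104, 0.0714]
eef_rot: [-3.141, 0.001, -0.068]
force: [0.7, -0.2, -2.8]
gripper_width: 0.709
grip_force: 30.0
```

```bash
python3 - <<'E'
from h import *
c=cam('wrist');np.save('c11.npy',c,allow_pickle=True);save(c,'w14.png',(120,40,400,250),2.8)
go(.46,-.109,.069,-.068)
P=(.515,-.1118,-.068)
print('guide tops');prof(c,*P,.027,.010,.014,-.055,.055,1)
print('housing');prof(c,*P,.031,.035,.045,-.055,.055,1)
o=get_obs();q=o['eef_pos'];z=q[2]-.0135
print('held across');prof(c,q[0],q[1],o['eef_rot'][2],z,.056,.062,-.045,.045,1)
print('along');prof(c,q[0],q[1],o['eef_rot'][2],z,.05,.11,-.004,.004,0)
E
```

```text
shift [-0.0016 -0.0017  0.0033] turn -0.0 q6 end ~ 1.41 now [ 0.4614 -0.1108  0.0723] [ 3.141  -0.0015 -0.0681]
guide tops
-55:212 -53:210 -51:213 -49:213 -47:211 -45:213 -43:135 -41:105 -39:81 -37:72 -35:66 -33:64 -31:60 -29:58 -27:57 -25:56 -23:54 -21:52 -19:54 -17:56 -15:58 -13:60 -11:67 -9:60 -7:56 -5:63 -3:61 -1:52 1:55 3:59 5:54 7:52 9:60 11:59 13:55 15:56 17:58 19:52 21:55 23:56 25:55 27:58 29:58 31:59 33:71 35:80 37:92 39:102 41:107 43:203 45:211 47:211 49:211 51:213 53:213
housing
-55:208 -53:208 -51:209 -49:210 -47:209 -45:211 -43:211 -41:211 -39:212 -37:138 -35:71 -33:79 -31:78 -29:76 -27:77 -25:75 -23:73 -21:72 -19:73 -17:70 -15:70 -13:69 -11:68 -9:67 -7:68 -5:67 -3:66 -1:66 1:65 3:65 5:65 7:66 9:66 11:66 13:67 15:66 17:66 19:68 21:100 23:115 25:79 27:70 29:71 31:72 33:71 35:85 37:212 39:211 41:211 43:212 45:211 47:212 49:212 51:211 53:211
held across
-45:215 -43:214 -41:215 -39:216 -37:215 -35:214 -33:138 -31:90 -29:67 -27:65 -25:72 -23:71 -21:68 -19:68 -17:64 -15:62 -13:63 -11:63 -9:62 -7:58 -5:60 -3:58 -1:56 1:58 3:59 5:58 7:56 9:58 11:58 13:54 15:59 17:57 19:58 21:61 23:62 25:60 27:66 29:64 31:62 33:83 35:108 37:127 39:214 41:215 43:214
along
50:140 52:139 54:54 56:55 58:57 60:62 62:65 64:45 66:62 68:81 70:79 72:71 74:91 76:79 78:36 80:45 82:61 84:63 86:65 88:66 90:68 92:66 94:68 96:66 98:67 100:110 102:109 104:148 106:211 108:210
```

>>> shift_gripper(
  steps=[
    {"tx": -0.001,"ty": -0.001},
    {"tx": -0.001,"ty": -0.001,"tz": 0.01},
    {"tx": -0.001,"ty": -0.001,"tz": 0.018},
    {"tx": -0.001,"ty": -0.001,"tz": 0.022},
    {"tx": -0.001,"ty": -0.001,"tz": 0.022},
  ],
)

```text
time_s: 24.8
eef_pos: [0.4593, -0.1091, 0.0489]
eef_rot: [-3.141, 0.001, -0.068]
force: [-0.4, -0.2, -2.8]
gripper_width: 0.71
grip_force: 30.0
```

>>> shift_gripper(
  steps=[
    {"tz": 0.002},
    {"tz": 0.003},
    {"tz": 0.003},
  ],
)

```text
time_s: 25.05
eef_pos: [0.4598, -0.1093, 0.0465]
eef_rot: [-3.142, 0.0, -0.068]
force: [-0.3, -0.7, -2.0]
gripper_width: 0.709
grip_force: 30.0
```

>>> shift_gripper(
  steps=[
    {"tz": 0.001},
    {"tz": 0.002},
    {"tz": 0.002},
  ],
)

```text
time_s: 25.3
eef_pos: [0.46, -0.1094, 0.0455]
eef_rot: [3.141, -0.001, -0.068]
force: [-0.9, -0.8, 4.8]
gripper_width: 0.709
grip_force: 30.0
```

>>> shift_gripper(
  steps=[
    {"tz": 0.001},
    {"tz": 0.001},
  ],
)

```text
time_s: 25.47
eef_pos: [0.46, -0.1094, 0.0454]
eef_rot: [3.141, -0.001, -0.068]
force: [-1.4, 1.0, 14.4]
gripper_width: 0.707
grip_force: 30.0
```

>>> shift_gripper(
  steps=[
    {"tz": -0.001},
    {"tz": -0.001},
    {"tz": -0.001},
    {"tz": -0.001},
    {"tz": -0.001},
    {"tz": -0.001},
  ],
  jaw=1,
)

```text
time_s: 25.97
eef_pos: [0.4598, -0.1093, 0.0444]
eef_rot: [-3.141, 0.0, -0.068]
force: [-0.4, 0.0, 0.0]
gripper_width: 0.987
grip_force: 0.0
```

>>> shift_gripper(
  steps=[
    {"tz": -0.03},
    {"tz": -0.07},
    {"tz": -0.11},
    {"tx": -0.04,"tz": -0.15},
    {"tx": -0.06,"tz": -0.18},
    {"tx": -0.06,"tz": -0.18},
    {"tx": -0.06,"tz": -0.18},
  ],
  jaw=1,
)

```text
time_s: 26.55
eef_pos: [0.3995, -0.1052, 0.2265]
eef_rot: [3.14, -0.004, -0.069]
force: [0.1, 0.1, 0.2]
gripper_width: 0.999
grip_force: 0.0
```

```bash
python3 - <<'E'
from h import *
c=cam('wrist');np.save('c12.npy',c,allow_pickle=True)
print('terminal top across at .032')
P=(.461,-.1082,-.068)
prof(c,*P,.032,-.01,.0,-.045,.045,1)
prof(c,*P,.032,.03,.035,-.045,.045,1)
prof(c,*P,.032,.04,.085,-.02,.02,0)
for n in ('wrist','scene'):
    cc=cam(n)
    for l in ('terminal','printer'):
        for r in recognise(n,l)[:1]: print(n,l,r['conf'],w(cc,r['location']))
go(.472,-.2785,.22,.095)
E
```

```text
terminal top across at .032
-45:189 -43:189 -41:188 -39:188 -37:187 -35:187 -33:184 -31:152 -29:112 -27:114 -25:75 -23:61 -21:62 -19:60 -17:60 -15:60 -13:59 -11:59 -9:58 -7:58 -5:57 -3:57 -1:57 1:58 3:56 5:57 7:56 9:57 11:57 13:57 15:56 17:59 19:56 21:58 23:57 25:70 27:104 29:101 31:109 33:172 35:192 37:190 39:190 41:190 43:188
-45:186 -43:187 -41:187 -39:187 -37:187 -35:187 -33:185 -31:146 -29:112 -27:133 -25:134 -23:134 -21:158 -19:168 -17:167 -15:168 -13:166 -11:155 -9:129 -7:136 -5:162 -3:166 -1:165 1:163 3:162 5:152 7:131 9:140 11:162 13:163 15:161 17:160 19:159 21:150 23:128 25:126 27:123 29:106 31:101 33:144 35:187 37:191 39:190 41:191 43:191
40:136 42:161 44:186 46:183 48:144 50:129 52:126 54:80 56:62 58:64 60:62 62:61 64:53 66:75 68:74 70:67 72:68 74:85 76:72 78:43 80:42 82:52 84:64
wrist terminal 0.61 [ 0.4705 -0.1116  0.0307]
scene terminal 0.68 [ 0.4566 -0.1196  0.0355]
scene printer 0.91 [ 0.4579 -0.3024  0.0444]
shift [0.0835 0.168  0.0029] turn -0.163 q6 end ~ 0.94 now [ 0.4002 -0.1052  0.2233] [-3.1403  0.0024 -0.0682]
```

>>> shift_gripper(
  steps=[
    {"tx": 0.083,"ty": 0.168,"turn": -0.163},
    {"tx": 0.083,"ty": 0.168,"turn": -0.163},
    {"tx": 0.083,"ty": 0.168,"turn": -0.163},
    {"tx": 0.083,"ty": 0.168,"turn": -0.163},
    {"tx": 0.083,"ty": 0.168,"turn": -0.163},
    {"tx": 0.083,"ty": 0.168,"turn": -0.163},
    {"tx": 0.083,"ty": 0.168,"turn": -0.163},
  ],
)

```text
time_s: 27.48
eef_pos: [0.4714, -0.2793, 0.223]
eef_rot: [-3.139, 0.002, 0.093]
force: [0.0, 0.2, -1.3]
gripper_width: 1.002
grip_force: 0.0
```

```bash
python3 - <<'E'
from h import *
c=np.load('c1.npy',allow_pickle=True).item()
for z in (0,.06,.13): print('sealer',z,[at(c,u/1.5,v/1.5,z)[:2] for u,v in((615,140),(640,35),(690,30),(768,157))])
c=cam('wrist');np.save('c13.npy',c,allow_pickle=True);save(c,'w15.png',(140,60,420,260),2.8)
for l in ('printer',):
    for r in recognise('wrist',l)[:1]: print(l,r['conf'],w(c,r['location']))
P=(.4715,-.2775,.095,.046)
print('cap across');prof(c,*P,.045,.054,-.055,.055,1)
print('mid across');prof(c,*P,.02,.03,-.055,.055,1)
print('along');prof(c,*P,.02,.09,-.015,.015,0)
go(.472,-.2785,.22,.095)
E
```

```text
sealer 0 [array([ 0.5218, -0.4111]), array([ 0.6049, -0.4212]), array([ 0.6082, -0.4625]), array([ 0.5058, -0.5506])]
sealer 0.06 [array([ 0.5181, -0.3808]), array([ 0.589 , -0.3894]), array([ 0.5917, -0.4245]), array([ 0.5045, -0.4997])]
sealer 0.13 [array([ 0.5139, -0.3454]), array([ 0.5704, -0.3523]), array([ 0.5726, -0.3803]), array([ 0.503 , -0.4402])]
printer 0.92 [ 0.4738 -0.2726  0.047 ]
cap across
-55:186 -53:185 -51:185 -49:186 -47:187 -45:188 -43:187 -41:187 -39:188 -37:187 -35:187 -33:181 -31:124 -29:74 -27:79 -25:79 -23:79 -21:77 -19:79 -17:78 -15:94 -13:136 -11:148 -9:123 -7:81 -5:77 -3:77 -1:75 1:76 3:76 5:77 7:73 9:89 11:129 13:145 15:125 17:84 19:74 21:76 23:76 25:76 27:76 29:74 31:69 33:91 35:134 37:183 39:190 41:190 43:188 45:188 47:186 49:187 51:187 53:187
mid across
-55:186 -53:185 -51:186 -49:186 -47:188 -45:188 -43:189 -41:188 -39:188 -37:170 -35:123 -33:112 -31:102 -29:99 -27:103 -25:80 -23:52 -21:50 -19:50 -17:49 -15:49 -13:48 -11:49 -9:49 -7:48 -5:48 -3:49 -1:49 1:49 3:49 5:48 7:48 9:49 11:47 13:46 15:48 17:48 19:47 21:48 23:49 25:50 27:82 29:107 31:102 33:103 35:112 37:111 39:112 41:112 43:111 45:112 47:112 49:111 51:111 53:110
along
20:47 22:47 24:47 26:48 28:54 30:59 32:62 34:66 36:72 38:81 40:153 42:190 44:153 46:79 48:89 50:105 52:107 54:85 56:57 58:88 60:173 62:191 64:190 66:190 68:189 70:189 72:188 74:188 76:188 78:187 80:187 82:187 84:186 86:186 88:186
shift [0.0014 0.0016 0.0033] turn 0.0 q6 end ~ 0.94 now [ 0.4704 -0.2771  0.2233] [-3.1385  0.0025  0.095 ]
```

```bash
python3 -c "
from h import *
go(.4595,-.2731,.037,.095)"
```

```text
shift [-0.01   -0.0044  0.1864] turn 0.0 q6 end ~ 0.94 now [ 0.4704 -0.2771  0.2233] [-3.1385  0.0025  0.095 ]
```

>>> shift_gripper(
  steps=[
    {"tx": -0.011,"ty": -0.0055,"tz": 0.03},
    {"tx": -0.011,"ty": -0.0055,"tz": 0.07},
    {"tx": -0.011,"ty": -0.0055,"tz": 0.11},
    {"tx": -0.011,"ty": -0.0055,"tz": 0.14},
    {"tx": -0.011,"ty": -0.0055,"tz": 0.14},
    {"tx": -0.011,"ty": -0.0055,"tz": 0.14},
  ],
)

```text
time_s: 28.08
eef_pos: [0.4586, -0.2719, 0.0836]
eef_rot: [-3.138, 0.003, 0.096]
force: [0.3, 0.0, 0.6]
gripper_width: 0.998
grip_force: 0.0
```

```bash
python3 -c "
from h import *
go(.4595,-.2731,.037,.095)"
```

```text
shift [0.0009 0.0015 0.0466] turn 0.001 q6 end ~ 0.94 now [ 0.4586 -0.2719  0.0836] [-3.1376  0.0034  0.0959]
```

>>> shift_gripper(
  steps=[
    {"ty": 0.001,"tz": 0.02},
    {"ty": 0.001,"tz": 0.037},
    {"ty": 0.001,"tz": 0.0455},
    {"ty": 0.001,"tz": 0.0455},
  ],
)

```text
time_s: 28.42
eef_pos: [0.4602, -0.2748, 0.0397]
eef_rot: [3.141, -0.0, 0.095]
force: [-0.8, 0.0, 0.0]
gripper_width: 0.996
grip_force: 0.0
```

>>> shift_gripper(
  steps=[
    {},
    {},
    {},
    {},
    {},
    {},
    {},
    {},
  ],
  jaw=0,
)

```text
time_s: 29.08
eef_pos: [0.461, -0.2765, 0.0403]
eef_rot: [3.138, -0.003, 0.095]
force: [-1.0, -1.8, 7.1]
gripper_width: 0.734
grip_force: 30.0
```

```bash
python3 -c "
from h import *
go(.4595,-.2731,.037,.095)"
```

```text
shift [-0.0012 -0.0035  0.0033] turn -0.0 q6 end ~ 0.94 now [ 0.461  -0.2765  0.0403] [ 3.1383 -0.0025  0.0947]
```

>>> shift_gripper(
  steps=[
    {"tz": -0.005},
    {"tz": -0.02},
    {"tz": -0.05},
    {"tz": -0.09},
    {"tz": -0.13},
    {"tz": -0.17},
    {"tz": -0.175},
    {"tz": -0.175},
  ],
)

```text
time_s: 29.75
eef_pos: [0.4606, -0.2754, 0.2165]
eef_rot: [3.138, -0.003, 0.095]
force: [-0.5, -0.6, -3.8]
gripper_width: 0.737
grip_force: 30.0
```

```bash
python3 -c "
from h import *
go(.415,.215,.22,-.08)"
```

```text
shift [ 0.001  -0.4925 -0.0051] turn 0.175 q6 end ~ 2.13 now [ 0.4606 -0.2754  0.2165] [ 3.1383 -0.0033  0.0949]
```

>>> shift_gripper(
  steps=[
    {"tx": 0.001,"ty": -0.39,"turn": 0.175},
    {"tx": 0.001,"ty": -0.39,"turn": 0.175},
    {"tx": 0.001,"ty": -0.39,"turn": 0.175},
    {"tx": 0.001,"ty": -0.39,"turn": 0.175},
    {"tx": 0.001,"ty": -0.39,"turn": 0.175},
    {"tx": 0.001,"ty": -0.39,"turn": 0.175},
    {"tx": 0.001,"ty": -0.39,"turn": 0.175},
    {"tx": 0.001,"ty": -0.39,"turn": 0.175},
    {"tx": 0.001,"ty": -0.39,"turn": 0.175},
    {"tx": 0.001,"ty": -0.39,"turn": 0.175},
  ],
)

```text
time_s: 30.58
eef_pos: [0.4195, 0.1176, 0.2116]
eef_rot: [-3.14, 0.009, -0.077]
force: [0.4, -0.6, -2.8]
gripper_width: 0.728
grip_force: 30.0
```

>>> shift_gripper(
  steps=[
    {"tx": -0.01,"ty": -0.05},
    {"tx": -0.02,"ty": -0.09},
    {"tx": -0.02,"ty": -0.1},
    {"tx": -0.02,"ty": -0.1},
    {"tx": -0.02,"ty": -0.1},
  ],
)

```text
time_s: 31.0
eef_pos: [0.4096, 0.215, 0.2118]
eef_rot: [3.139, 0.006, -0.077]
force: [-0.4, 0.4, -4.3]
gripper_width: 0.735
grip_force: 30.0
```

```bash
python3 - <<'E'
from h import *
c=cam('wrist');np.save('c14.npy',c,allow_pickle=True);save(c,'w16.png',(120,10,400,260),2.4)
o=get_obs();q=o['eef_pos'];z=q[2]+.006
print(q,o['eef_rot'])
print('held cap across');prof(c,q[0],q[1],o['eef_rot'][2],z,.058,.065,-.05,.05,1)
print('held across');prof(c,q[0],q[1],o['eef_rot'][2],z,.04,.045,-.05,.05,1)
print('held along');prof(c,q[0],q[1],o['eef_rot'][2],z,.04,.095,-.006,.006,0)
P=(.538,.2180,-.08,.014)
print('rail')
for a in (-.055,-.03): prof(c,*P,a,a+.005,-.034,.034,1)
print('pins across');prof(c,*P,-.001,.002,-.020,.020,1)
print('pins along');prof(c,*P,-.02,.02,-.008,.008,0)
print('housing');prof(c,*P[:3],.036,.035,.045,-.055,.055,1)
E
```

```text
[0.4101 0.2142 0.2121] [ 3.1394  0.0055 -0.079 ]
held cap across
-50:215 -48:216 -46:217 -44:218 -42:217 -40:218 -38:217 -36:216 -34:217 -32:216 -30:177 -28:76 -26:82 -24:80 -22:80 -20:78 -18:75 -16:75 -14:72 -12:178 -10:182 -8:156 -6:67 -4:67 -2:65 0:63 2:64 4:64 6:62 8:64 10:62 12:167 14:174 16:163 18:65 20:68 22:68 24:69 26:70 28:69 30:71 32:68 34:197 36:220 38:220 40:219 42:218 44:218 46:220 48:220
held across
-50:220 -48:221 -46:220 -44:221 -42:221 -40:220 -38:220 -36:219 -34:220 -32:220 -30:217 -28:183 -26:218 -24:145 -22:71 -20:68 -18:69 -16:66 -14:65 -12:64 -10:64 -8:63 -6:61 -4:59 -2:58 0:60 2:58 4:57 6:52 8:46 10:44 12:42 14:46 16:46 18:48 20:56 22:58 24:59 26:59 28:144 30:198 32:166 34:123 36:126 38:125 40:126 42:127 44:128 46:128 48:129
held along
40:57 42:60 44:60 46:61 48:114 50:124 52:209 5
[... 565 characters left out ...]
 26:216 28:216 30:216 32:218
pins across
-20:112 -18:134 -16:136 -14:134 -12:139 -10:165 -8:172 -6:140 -4:163 -2:169 0:142 2:162 4:168 6:140 8:160 10:169 12:135 14:130 16:129 18:128
pins along
-20:74 -18:75 -16:75 -14:75 -12:72 -10:72 -8:118 -6:133 -4:132 -2:136 0:163 2:153 4:131 6:131 8:129 10:101 12:80 14:74 16:102 18:80
housing
-55:213 -53:212 -51:212 -49:212 -47:212 -45:212 -43:211 -41:211 -39:203 -37:112 -35:64 -33:73 -31:73 -29:73 -27:72 -25:71 -23:70 -21:69 -19:69 -17:68 -15:67 -13:67 -11:66 -9:66 -7:65 -5:65 -3:64 -1:65 1:64 3:63 5:62 7:63 9:64 11:64 13:63 15:65 17:63 19:64 21:68 23:98 25:103 27:77 29:65 31:66 33:67 35:62 37:109 39:200 41:207 43:207 45:206 47:208 49:207 51:206 53:206
```

```bash
python3 -c "
from h import *
go(.4825,.2217,.079,-.08)"
```

```text
shift [ 0.0723 -0.0135  0.1326] turn 0.001 q6 end ~ 2.08 now [0.4101 0.2142 0.2121] [ 3.1394  0.0055 -0.079 ]
```

>>> shift_gripper(
  steps=[
    {"tx": 0.035,"ty": -0.001},
    {"tx": 0.071,"ty": -0.002,"tz": 0.03},
    {"tx": 0.071,"ty": -0.002,"tz": 0.07},
    {"tx": 0.071,"ty": -0.002,"tz": 0.11},
    {"tx": 0.071,"ty": -0.002,"tz": 0.13},
    {"tx": 0.071,"ty": -0.002,"tz": 0.133},
    {"tx": 0.071,"ty": -0.002,"tz": 0.133},
    {"tx": 0.071,"ty": -0.002,"tz": 0.133},
  ],
)

```text
time_s: 31.72
eef_pos: [0.4838, 0.2101, 0.0816]
eef_rot: [-3.142, -0.001, -0.082]
force: [0.8, 0.3, -2.4]
gripper_width: 0.733
grip_force: 30.0
```

```bash
python3 - <<'E'
from h import *
c=cam('wrist');np.save('c15.npy',c,allow_pickle=True);save(c,'w17.png',(120,20,400,250),2.6)
go(.4825,.2217,.079,-.08)
P=(.539,.2182,-.08)
print('guide tops');prof(c,*P,.027,.010,.014,-.055,.055,1)
print('housing');prof(c,*P,.036,.035,.045,-.055,.055,1)
o=get_obs();q=o['eef_pos'];z=q[2]+.006
print('held across');prof(c,q[0],q[1],o['eef_rot'][2],z,.058,.065,-.045,.045,1)
print('along');prof(c,q[0],q[1],o['eef_rot'][2],z,.05,.11,-.004,.004,0)
E
```

```text
shift [-0.0028 -0.011   0.0034] turn -0.001 q6 end ~ 2.08 now [0.4843 0.2105 0.0824] [-3.1409 -0.0027 -0.0813]
guide tops
-55:188 -53:156 -51:119 -49:115 -47:114 -45:97 -43:66 -41:62 -39:55 -37:55 -35:51 -33:51 -31:49 -29:48 -27:49 -25:50 -23:58 -21:57 -19:45 -17:46 -15:43 -13:42 -11:39 -9:49 -7:48 -5:41 -3:47 -1:53 1:46 3:38 5:40 7:41 9:41 11:38 13:40 15:42 17:44 19:44 21:46 23:50 25:50 27:53 29:58 31:60 33:70 35:90 37:93 39:90 41:104 43:114 45:206 47:215 49:215 51:214 53:215
housing
-55:217 -53:217 -51:216 -49:216 -47:216 -45:215 -43:216 -41:215 -39:215 -37:131 -35:72 -33:83 -31:82 -29:81 -27:80 -25:78 -23:76 -21:75 -19:74 -17:74 -15:73 -13:72 -11:70 -9:70 -7:70 -5:68 -3:67 -1:68 1:66 3:67 5:65 7:65 9:65 11:64 13:64 15:66 17:65 19:64 21:65 23:92 25:113 27:84 29:68 31:69 33:70 35:69 37:92 39:209 41:209 43:210 45:209 47:211 49:211 51:209 53:209
held across
-45:218 -43:218 -41:218 -39:218 -37:219 -35:219 -33:218 -31:144 -29:74 -27:78 -25:76 -23:75 -21:73 -19:72 -17:69 -15:72 -13:179 -11:180 -9:126 -7:61 -5:62 -3:62 -1:59 1:57 3:57 5:57 7:58 9:54 11:171 13:171 15:138 17:56 19:57 21:58 23:60 25:59 27:62 29:64 31:58 33:89 35:92 37:114 39:188 41:213 43:216
along
50:128 52:209 54:205 56:50 58:55 60:56 62:63 64:63 66:48 68:45 70:108 72:71 74:94 76:72 78:38 80:61 82:69 84:71 86:71 88:73 90:74 92:75 94:68 96:209 98:208 100:209 102:208 104:207 106:208 108:206
```

>>> shift_gripper(
  steps=[
    {"tx": -0.002,"ty": -0.006},
    {"tx": -0.002,"ty": -0.0115},
    {"tx": -0.002,"ty": -0.0115},
    {"tx": -0.002,"ty": -0.0115},
  ],
)

```text
time_s: 32.1
eef_pos: [0.4825, 0.2233, 0.0821]
eef_rot: [-3.141, -0.002, -0.079]
force: [-0.3, 0.7, -4.2]
gripper_width: 0.735
grip_force: 30.0
```

```bash
python3 - <<'E'
from h import *
c=cam('wrist')
go(.4825,.2222,.079,-.08)
P=(.539,.2182,-.08)
print('housing');prof(c,*P,.036,.035,.045,-.043,.043,1)
o=get_obs();q=o['eef_pos'];z=q[2]+.006
print('held across');prof(c,q[0],q[1],o['eef_rot'][2],z,.058,.065,-.045,.045,1)
E
```

```text
shift [0.0003 0.0008 0.0029] turn 0.001 q6 end ~ 2.08 now [0.4822 0.223  0.0819] [-3.1412 -0.0015 -0.0793]
housing
-43:216 -41:217 -39:216 -37:143 -35:73 -33:82 -31:83 -29:80 -27:79 -25:77 -23:77 -21:76 -19:74 -17:75 -15:74 -13:73 -11:73 -9:69 -7:70 -5:69 -3:70 -1:69 1:68 3:69 5:68 7:68 9:67 11:69 13:68 15:68 17:69 19:70 21:69 23:102 25:114 27:80 29:73 31:73 33:74 35:72 37:91 39:212 41:211
held across
-45:220 -43:220 -41:218 -39:219 -37:218 -35:218 -33:216 -31:187 -29:67 -27:77 -25:75 -23:73 -21:70 -19:71 -17:68 -15:65 -13:165 -11:173 -9:163 -7:60 -5:61 -3:61 -1:57 1:58 3:58 5:58 7:56 9:57 11:138 13:163 15:164 17:61 19:61 21:64 23:65 25:65 27:68 29:69 31:69 33:122 35:216 37:217 39:219 41:218 43:218
```

Aligned to within about 1 mm. Lower onto the seat; contact is expected at TCP z of about 0.054.

>>> shift_gripper(
  steps=[
    {"ty": 0.001,"tz": 0.008},
    {"ty": 0.001,"tz": 0.016},
    {"ty": 0.001,"tz": 0.022},
    {"ty": 0.001,"tz": 0.023},
    {"ty": 0.001,"tz": 0.023},
  ],
)

```text
time_s: 32.57
eef_pos: [0.4812, 0.2212, 0.057]
eef_rot: [3.141, 0.002, -0.081]
force: [-0.4, -1.1, -2.0]
gripper_width: 0.727
grip_force: 30.0
```

>>> shift_gripper(
  steps=[
    {"tz": 0.002},
    {"tz": 0.003},
    {"tz": 0.003},
  ],
)

```text
time_s: 32.82
eef_pos: [0.482, 0.2215, 0.055]
eef_rot: [3.142, 0.0, -0.08]
force: [-0.7, -0.1, -3.3]
gripper_width: 0.733
grip_force: 30.0
```

>>> shift_gripper(
  steps=[
    {"tz": 0.001},
    {"tz": 0.002},
    {"tz": 0.002},
  ],
)

```text
time_s: 33.07
eef_pos: [0.4821, 0.2216, 0.0543]
eef_rot: [-3.142, -0.001, -0.08]
force: [-1.7, -1.0, 5.7]
gripper_width: 0.733
grip_force: 30.0
```

>>> shift_gripper(
  steps=[
    {"tz": 0.001},
    {"tz": 0.001},
  ],
)

```text
time_s: 33.23
eef_pos: [0.4821, 0.2216, 0.0543]
eef_rot: [-3.141, -0.001, -0.08]
force: [-2.9, -0.1, 12.3]
gripper_width: 0.731
grip_force: 30.0
```

>>> shift_gripper(
  steps=[
    {"tz": -0.001},
    {"tz": -0.001},
    {"tz": -0.001},
    {"tz": -0.001},
    {"tz": -0.001},
    {"tz": -0.001},
  ],
  jaw=1,
)

```text
time_s: 33.73
eef_pos: [0.482, 0.2215, 0.0529]
eef_rot: [3.142, 0.0, -0.08]
force: [0.8, -0.0, -0.5]
gripper_width: 0.989
grip_force: 0.0
```

>>> shift_gripper(
  steps=[
    {"tz": -0.03},
    {"tz": -0.07},
    {"tz": -0.11},
    {"tx": -0.03,"ty": 0.05,"tz": -0.15},
    {"tx": -0.05,"ty": 0.08,"tz": -0.19},
    {"tx": -0.05,"ty": 0.1,"tz": -0.22},
    {"tx": -0.05,"ty": 0.1,"tz": -0.22},
    {"tx": -0.05,"ty": 0.1,"tz": -0.22},
    {"tx": -0.05,"ty": 0.1,"tz": -0.22},
    {"tx": -0.05,"ty": 0.1,"tz": -0.22},
  ],
)

```text
time_s: 34.57
eef_pos: [0.4239, 0.126, 0.2727]
eef_rot: [-3.141, 0.0, -0.081]
force: [0.2, 0.0, 0.8]
gripper_width: 0.998
grip_force: 0.0
```

```bash
python3 - <<'E'
from h import *
c=cam('wrist');save(c,'fin.png',s=1.5)
E
```

```text
(no output)
```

View pics/fin.png

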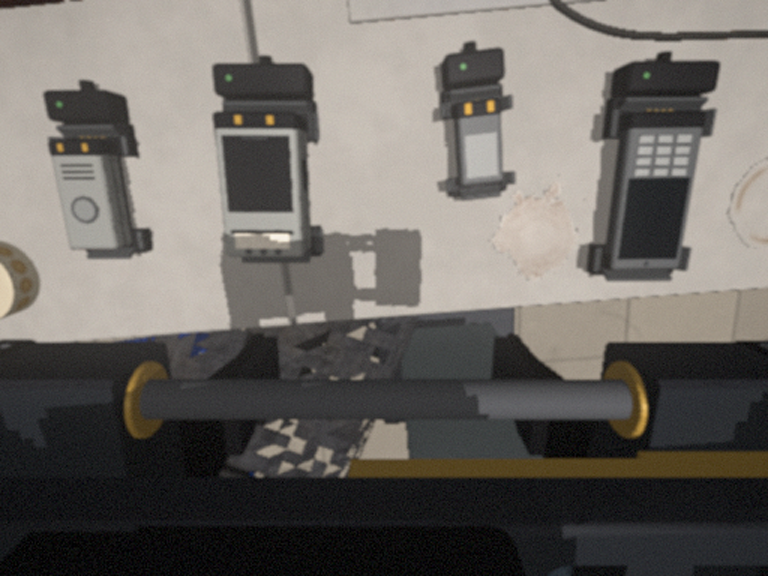

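All four devices lie in their cradles with their contact ends at the housings: scanner (85,190), printer (262,180), battery (478,140) and terminal (655,190). Handing in.

```bash
python3 -c "
from rig import sign_off
print(sign_off())"
```

```text
the job is handed in; nothing more can be done
None
```

All four devices are in their own cradles with contact ends towards the housings, and the job is handed in at about 35 s of the 125 s allowed; the verdict was not shown, but each was released after seat contact and the last picture shows all four in place.

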